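# Load the condiment carousel and index it round for service

## Robot

A 7-joint arm with a two-finger parallel gripper is mounted at the origin on the work surface; the furniture and walls round the work are solid. World frame = base frame: x ahead of the robot, y to its left, z up, the work surface at z = 0. Lengths are in m, angles in rad, forces in N, time in s.
With the tool pointing down it reaches from about 0.35 to 0.9 m from the base axis. Payload 8.1 kg.
Tool frame: the origin (TCP) lies between the finger pads; the fingertips stand 19 mm ahead of it and the grasp point (between the pads) is the TCP (r.tip_reach is the distance from the TCP to the fingertips, in m); x points along the fingers, y is the direction in which the jaws open and shut, and the axes are right-handed (so a half turn about x gives the same grasp; the last joint's range is limited). The gripper opens to 85 mm and grips with 20 to 120 N. Pads are 22 mm wide; open, the fingers measure 114 mm over their backs; the gripper's body (76 mm by 85 mm) begins 54 mm behind the grasp point. The pads swing forward as they close: fully open they stand 13 mm farther back than shut.
Start: joints at [-1.225, 0.434, 0.025, 1.573, -0.012, 1.134, -0.075], TCP at [0.271, 0.563, 0.25] pointing down, gripper open.
Joint ranges: [-2.62, 2.62], [-0.44, 2.09], [-1.27, 1.32], [0.08, 2.57], [-1.32, 4.46], [0.12, 2], [-2.74, 2.74]. Speed limits (rad/s): [2.22, 2.22, 3.01, 3.01, 3.14, 3.14, 3.14].

## Interface

Orientations are given as a 3x3 rotation matrix whose columns are the frame's x, y, z axes.
In Python, from cell import r gives the robot as it stands.
- The arm moves only by the shell command python3 -m pendant 'ROWS' [FORCE]. ROWS is a JSON object of lists of equal length, an entry for each row: "offset": the shift along the world's x, y, z in m, a list of three; "dr": the turn, a rotation vector about the world's x, y, z in rad, a list of three; "hand": the finger opening in m, from 0 to 0.0854. In form: {"offset": [[dx, dy, dz], ...], "dr": [[ax, ay, az], ...], "hand": [hand, ...]}. A call has 1 to 8 rows; each row is the pose to reach, as a shift and turn from the pose commanded when the call began; what a row does not reach only later rows make up. A row lasts 1/12 s, in which the tool goes at most 41.7 mm and 7.16 degrees, less where a joint would pass 70% of its speed; a pose out of reach is approached as far as the arm can. A call with a gripper value outside its range is refused whole. The fingers move at their own pace and stop on an object; FORCE is the grip in N (left out, the last holds). Time passes only in rows, so rows that repeat a pose let the fingers close. It gives the time, the measured TCP pose, the force and the opening at its end, in the units of the state.
- r.get_obs(): the state, without advancing time (a new reading comes with each control period).
- r.snapshot(name): name is "scene" or "top"; returns the picture (400x640x3 uint8, blue, green, red); there is no depth.
- r.camera_info(name): a dict with "mtx" (3x3 intrinsics, pixels), "R" (3x3) and "t" (3): a world point X has camera coordinates R X + t. Camera axes: x right, y down, z forward; pixel columns grow to the right and rows downward; lengths in m; the calibration is good to about 2 mm. A picture is of the moment at which its call begins. camera_info takes no time and is no camera call.
- r.sign_off(): hands the job in, once; it reports no verdict.
The state is a dict: "time": time; "qpos": joint angles; "joint_velocities": joint speeds; "effort": joint torques, N m; "tcp_pos": TCP position; "eef_rot": TCP orientation; "force": force on the tool from outside, world axes, zero at the start; "torque": the same for the moment, N m; "gripper_width": opening from 0.0 (shut) to 1.0 (fully open).
Only numpy, scipy, OpenCV 4.12 (cv2) and the standard library are available. Lean on these libraries where they do the work, as an engineer would, in place of code of your own. Each camera call takes 0.05 s, during which the arm holds its last target.

## Task

Get the condiment carousel ready for service: pull up its spring plunger, turn the carousel clockwise (seen from above) to the next hole and let the plunger snap in, then pack every ramekin and lidded sauce pot that stands on the table into its tray, upright and side by side in one row. Swing the keeper bar over and press it down until both catches hold it, then pull the plunger again and turn the carousel clockwise one more hole so that it snaps in there. Leave the tumblers alone.

Things in the scene. Friction and masses are not known exactly. Their poses are not given: they have to be found in the camera images.
- carousel (a joint): turn of the carousel on its fixed round stand, rad, growing clockwise seen from above. The pin holds it in one of three holes: 0 (start), 0.785 (middle, loading), 1.571 (last, serving); stops at -0.12 and 1.69. It turns lightly (under 0.15 N m) with the pin out; a pin let down between holes rides on the ring (drag about 0.2 N m) and snaps in at the next hole
- plunger (a joint): height of the spring plunger, m: 0 = pin fully down in a hole, 0.010 = pin resting on the ring between holes, 0.016 = upper stop. Spring 6 N when down, 10 N at the top, always pushing down. The pin must be above 0.010 to turn; it enters a hole when the turn is within about 0.02 rad of it and then has 0.014 rad of play
- keeper (a joint): angle of the keeper bar, rad: 0 = shut (arms level, bar across the front of the tray), 2.0 = open stop, leaning back past upright, where its weight holds it. Past upright it falls forward by itself, slowly, and comes to rest on two spring catches at about 0.17 rad; it must be pressed down (about 10 N at the middle of the bar) past them to 0
- hub (a point): on the turning axis of the carousel, 24 mm above the table; fixed to the stand (wooden disc 252 mm across, with a steel ring with three holes, 105 mm from the axis). At the middle hole the tray faces the stand's -x side
- knob_grip (a point): middle of the plunger's black round knob, 30 mm diameter and 30 mm tall (15 mm above and below this point), vertical axis, 105 mm from the hub's axis and 73 mm above the table when the pin is down; free space round it; it moves with carousel and plunger. 25 mm below it is the 28 mm wide boss of the plunger
- tray_floor (a point): centre of the inner floor of the open wooden tray on the carousel, 95 mm from the turning axis, 40 mm above the table. x points from the tray to the turning axis, y along the tray, z up. Inside 258 mm (y) by 76 mm (x); walls 4 mm thick, tops 18 mm above the floor. Two thin catch posts, 16 mm wide, stand at the tray's front corners, x = -0.074, y = +-0.134, tops 46 mm above the floor
- keeper_mid (a point): centre of the keeper bar, a round steel bar of 12 mm diameter and 304 mm long along the tray's y, 95 mm from its hinge axis; an arm at each end joins it to the hinges. The hinge axis runs along y at x = +0.045, z = +0.030 in the tray_floor frame, on posts outside the tray's ends; shut, the bar lies at x = -0.050, z = +0.030 of that frame, just in front of the tray
- ramekin_a: fluted white porcelain ramekin (small open bowl), 68 mm diameter at the rim tapering to 60 mm at the foot, 41 mm tall, 0.11 kg; origin at the centre of its underside, z up its axis (may be absent)
- ramekin_b: fluted white porcelain ramekin (small open bowl), 68 mm diameter at the rim tapering to 60 mm at the foot, 41 mm tall, 0.11 kg; origin at the centre of its underside, z up its axis (may be absent)
- pot_a: small round steel sauce pot with a fixed lid, a plain cylinder of 54 mm diameter and 52 mm tall, 0.15 kg; origin at the centre of its underside, z up its axis (may be absent)
- pot_b: small round steel sauce pot with a fixed lid, a plain cylinder of 54 mm diameter and 52 mm tall, 0.15 kg; origin at the centre of its underside, z up its axis (may be absent)
- glass_1: tumbler, a plain drinking glass, 81 mm diameter, 92 mm tall, bystander; origin at the centre of its underside
- glass_2: tumbler like glass_1, bystander
Not all that is in view belongs to the job. What is shaped like the pot_a but black or yellow is not meant.

How it is judged:
On the way, in this order (a step that is already met when the one before it is completed fails the run):
1. the carousel stands in its middle hole, plunger snapped in (value of joint carousel between 0.7454 and 0.8254 rad and value of joint plunger below 0.004 m), for 0.3 s.
2. all ramekins and pots stand upright in the tray, let go, with the carousel still in the middle hole (all of step 1 and z of ramekin_a in the frame of tray_floor between -0.008 and 0.008 m and x of ramekin_a in the frame of tray_floor between -0.03 and 0.03 m and y of ramekin_a in the frame of tray_floor between -0.11 and 0.11 m and angle between each of ramekin_a, ramekin_b, pot_a, pot_b's own z axis and vertical below 0.12 rad and z of ramekin_b in the frame of tray_floor between -0.008 and 0.008 m and x of ramekin_b in the frame of tray_floor between -0.03 and 0.03 m and y of ramekin_b in the frame of tray_floor between -0.11 and 0.11 m and z of pot_a in the frame of tray_floor between -0.008 and 0.008 m and x of pot_a in the frame of tray_floor between -0.03 and 0.03 m and y of pot_a in the frame of tray_floor between -0.11 and 0.11 m and z of pot_b in the frame of tray_floor between -0.008 and 0.008 m and x of pot_b in the frame of tray_floor between -0.03 and 0.03 m and y of pot_b in the frame of tray_floor between -0.11 and 0.11 m and contact force between the fingers and ramekin_a below 0.05 N and contact force between the fingers and ramekin_b below 0.05 N and contact force between the fingers and pot_a below 0.05 N and contact force between the fingers and pot_b below 0.05 N), for 0.3 s.
3. the keeper bar is pressed down past its catches, in the middle hole (all of step 1 and z of ramekin_a in the frame of tray_floor between -0.008 and 0.008 m and x of ramekin_a in the frame of tray_floor between -0.03 and 0.03 m and y of ramekin_a in the frame of tray_floor between -0.11 and 0.11 m and angle between each of ramekin_a, ramekin_b, pot_a, pot_b's own z axis and vertical below 0.12 rad and z of ramekin_b in the frame of tray_floor between -0.008 and 0.008 m and x of ramekin_b in the frame of tray_floor between -0.03 and 0.03 m and y of ramekin_b in the frame of tray_floor between -0.11 and 0.11 m and z of pot_a in the frame of tray_floor between -0.008 and 0.008 m and x of pot_a in the frame of tray_floor between -0.03 and 0.03 m and y of pot_a in the frame of tray_floor between -0.11 and 0.11 m and z of pot_b in the frame of tray_floor between -0.008 and 0.008 m and x of pot_b in the frame of tray_floor between -0.03 and 0.03 m and y of pot_b in the frame of tray_floor between -0.11 and 0.11 m and value of joint keeper below 0.05 rad), for 0.3 s.
At the end, for the whole second after the job is handed in: carousel in its last hole (within 0.04 rad), plunger down (under 4 mm), keeper bar shut (under 0.05 rad), every ramekin and pot at rest on the tray floor (within 8 mm), tilted under 0.12 rad, centre within 110 mm along and 30 mm across of the tray centre (z of ramekin_a in the frame of tray_floor between -0.008 and 0.008 m and x of ramekin_a in the frame of tray_floor between -0.03 and 0.03 m and y of ramekin_a in the frame of tray_floor between -0.11 and 0.11 m and angle between each of ramekin_a, ramekin_b, pot_a, pot_b's own z axis and vertical below 0.12 rad and z of ramekin_b in the frame of tray_floor between -0.008 and 0.008 m and x of ramekin_b in the frame of tray_floor between -0.03 and 0.03 m and y of ramekin_b in the frame of tray_floor between -0.11 and 0.11 m and z of pot_a in the frame of tray_floor between -0.008 and 0.008 m and x of pot_a in the frame of tray_floor between -0.03 and 0.03 m and y of pot_a in the frame of tray_floor between -0.11 and 0.11 m and z of pot_b in the frame of tray_floor between -0.008 and 0.008 m and x of pot_b in the frame of tray_floor between -0.03 and 0.03 m and y of pot_b in the frame of tray_floor between -0.11 and 0.11 m and value of joint carousel between 1.5308 and 1.6108 rad and value of joint plunger below 0.004 m and value of joint keeper below 0.05 rad and linear speed of each of ramekin_a, ramekin_b, pot_a, pot_b below 0.02 m/s); the robot touches nothing.
It fails at once if a tumbler is pushed more than 50 mm aside or tipped over (distance of any of glass_1, glass_2 from where it was at the start of the episode above 0.05 m or angle between any of glass_1, glass_2's own z axis and vertical above 0.6 rad).
It fails at once if the carousel is turned on past the middle hole while the keeper bar is not shut (value of joint carousel above 1.1 rad and value of joint keeper above 0.1 rad).
Of ramekin_a, ramekin_b, pot_a, pot_b only 3 to 4 are there at a start; the rules pass over those that are not, and their reading is None.
At some moment in a run one of ramekin_a, ramekin_b, pot_a, pot_b may be knocked a few centimetres aside while the robot is not near it.
Once in a run the grip may slacken for a moment while it holds something.
It also fails if it takes over 184 s, if anything falls off the work surface, if the arm or the gripper's body presses on something with over 40 N, if the wrist force passes 120 N, or if a joint passes its speed limit or range.

## Working session

There is one attempt and no reset: what is moved stays moved. The work goes in short steps, Python scripts to look and compute and a shell command to move; the robot and the scene stay as the last step left them, time stands still between calls to the robot, and variables do not carry over. Pictures are saved under pics/ and viewed, and the job is handed in when it is done.

```bash
ls; mkdir -p pics
python3 - <<'E'
from cell import r
import cv2,numpy as np
o=r.get_obs();print({k:np.round(v,3).tolist() for k,v in o.items()})
for n in("scene","top"):
    cv2.imwrite(f"pics/{n}0.png",r.snapshot(n)); c=r.camera_info(n);print(n,np.round(c["mtx"],1).tolist(),np.round(c["R"],3).tolist(),np.round(c["t"],3).tolist())
E
```

```text
pics
{'time': 0.0, 'qpos': [-1.225, 0.435, 0.025, 1.574, -0.012, 1.134, -0.075], 'joint_velocities': [0.001, -0.001, 0.0, 0.001, -0.0, -0.003, -0.001], 'effort': [0.001, -67.046, 1.026, -31.621, 0.016, 0.012, -0.0], 'tcp_pos': [0.271, 0.563, 0.25], 'eef_rot': [[-0.001, 0.434, 0.901], [-0.001, 0.901, -0.434], [-1.0, -0.002, 0.0]], 'force': [0.564, -0.578, 0.007], 'torque': [-0.03, -0.006, 0.013], 'gripper_width': 0.995}
scene [[407.0, 0.0, 323.9], [0.0, 407.0, 203.4], [0.0, 0.0, 1.0]] [[0.465, -0.885, 0.003], [-0.439, -0.234, -0.867], [0.769, 0.402, -0.498]] [-0.203, 0.244, 1.105]
top [[421.0, 0.0, 317.8], [0.0, 421.0, 202.6], [0.0, 0.0, 1.0]] [[0.017, -1.0, 0.001], [-0.996, -0.017, -0.093], [0.093, 0.0, -0.996]] [-0.006, 0.458, 1.296]
```

View pics/scene0.png

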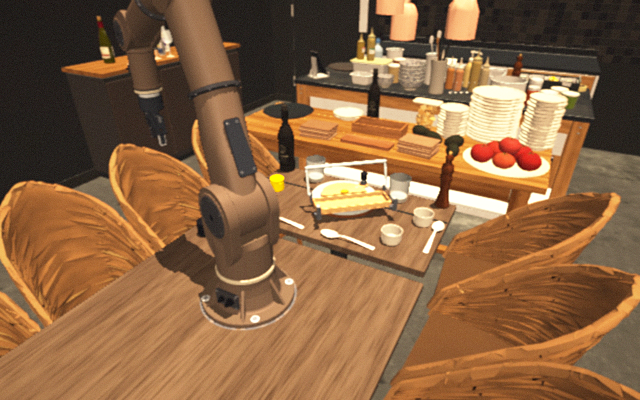

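View pics/top0.png

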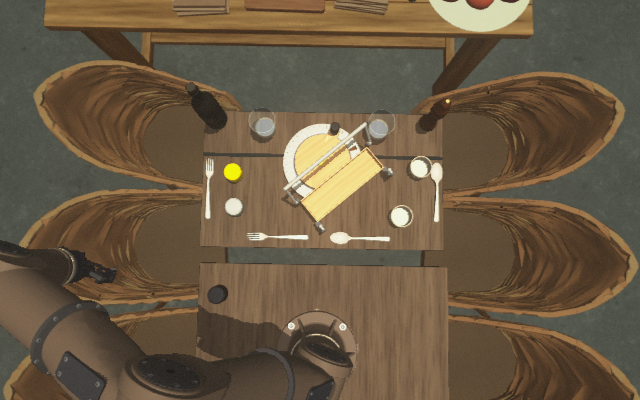

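```bash
cat > h.py <<'E'
from cell import r
import cv2,numpy as np
def px(n,u,v,z):
    c=r.camera_info(n);K,R,t=map(np.array,(c["mtx"],c["R"],c["t"]))
    d=R.T@np.linalg.solve(K,[u,v,1.]);o=-R.T@t
    return np.round(o+d*(z-o[2])/d[2],4)
def proj(n,X):
    c=r.camera_info(n);K,R,t=map(np.array,(c["mtx"],c["R"],c["t"]))
    p=K@(R@np.array(X)+t);return np.round(p[:2]/p[2],1)
def zoom(img,name,x0,y0,w,h,f):
    cv2.imwrite("pics/"+name,cv2.resize(img[y0:y0+h,x0:x0+w],None,fx=f,fy=f,interpolation=cv2.INTER_CUBIC))
E
python3 - <<'E'
from h import *
zoom(cv2.imread("pics/top0.png"),"t0a.png",190,100,260,160,3)
zoom(cv2.imread("pics/scene0.png"),"s0a.png",250,130,220,140,3.6)
for u,v,z in((420,166,.041),(400,215,.041),(233,206,.052),(232,172,.052),(218,294,.05),(263,125,.09),(379,127,.09)):print(u,v,px("top",u,v,z))
E
```

```text
420 166 [ 0.576  -0.3135  0.041 ]
400 215 [ 0.4223 -0.2511  0.041 ]
233 206 [0.4403 0.2609 0.052 ]
232 172 [0.5451 0.2678 0.052 ]
218 294 [0.1749 0.2968 0.05  ]
263 125 [0.6839 0.1716 0.09  ]
379 127 [ 0.6839 -0.1784  0.09  ]
```

View pics/t0a.png

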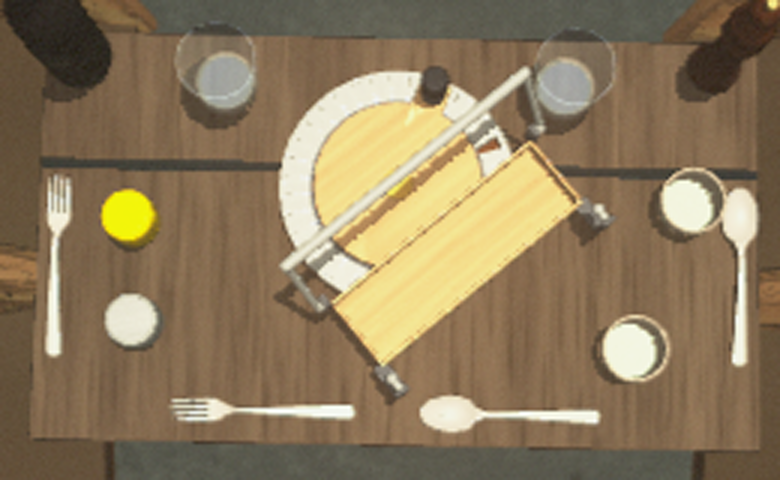

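View pics/s0a.png

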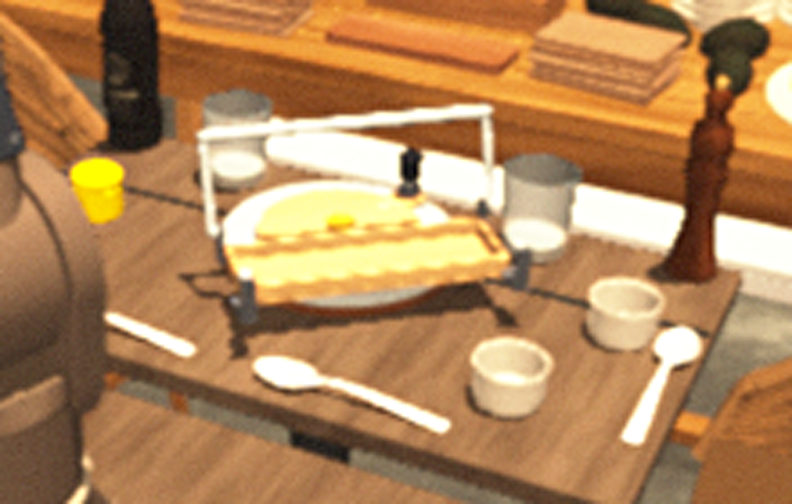

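Run:
```python
from h import *
f=lambda u,v,z:print(u,v,z,px("top",190+u/3,100+v/3,z))
f(435,80,.088)           # knob top
f(333,302,.058);f(381,363,.058);f(530,143,.058);f(580,203,.058) # tray top corners
f(282,192,.012);f(402,70,.012)
f(285,267,.165);f(528,72,.165) # bar ends
f(390,380,.086);f(595,212,.086)
```

```text
435 80 0.088 [ 0.6831 -0.0458  0.088 ]
333 302 0.058 [0.4597 0.0534 0.058 ]
381 363 0.058 [0.3986 0.0037 0.058 ]
530 143 0.058 [ 0.6271 -0.1453  0.058 ]
580 203 0.058 [ 0.5657 -0.1968  0.058 ]
282 192 0.012 [0.5803 0.1118 0.012 ]
402 70 0.012 [ 0.7146 -0.0133  0.012 ]
285 267 0.165 [0.4812 0.0945 0.165 ]
528 72 0.165 [ 0.6709 -0.1307  0.165 ]
390 380 0.086 [ 0.3806 -0.0055  0.086 ]
595 212 0.086 [ 0.5518 -0.2075  0.086 ]
```

Run:
```python
from h import *
print(px("scene",250+410/3.6,130+168/3.6,.073), px("top",335,127.5,.08))
zoom(cv2.imread("pics/top0.png"),"t0b.png",300,105,110,75,7)
zoom(cv2.imread("pics/scene0.png"),"s0b.png",330,155,80,60,8)
```

```text
[ 0.6725 -0.0499  0.073 ] [ 0.6828 -0.0461  0.08  ]
```

View pics/t0b.png

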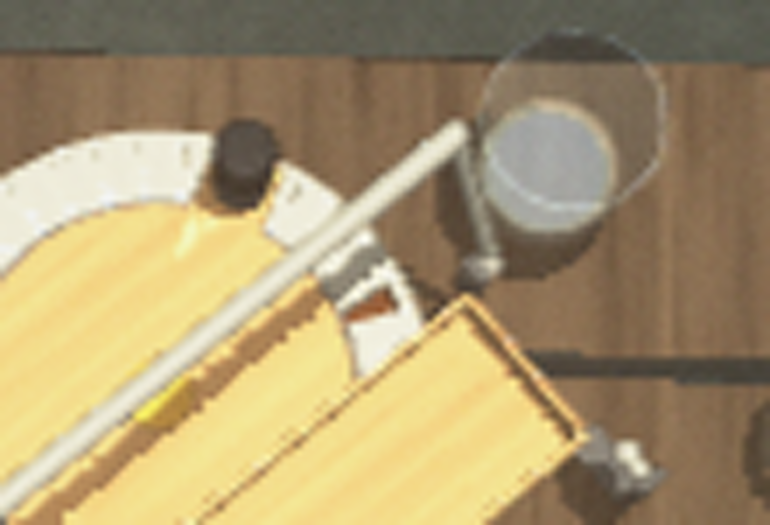

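View pics/s0b.png

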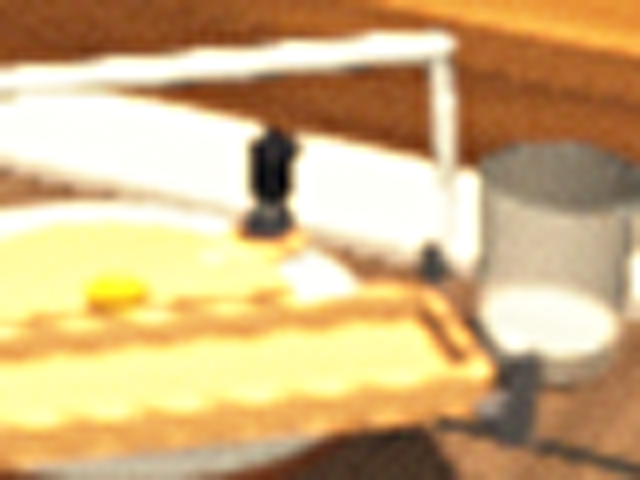

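```bash
python3 -m pendant '{"offset":[[0.04,-0.02,0.03],[0.06,-0.06,0.03],[0.08,-0.10,0.03],[0.10,-0.14,0.03],[0.12,-0.18,0.03],[0.14,-0.22,0.03],[0.16,-0.26,0.03],[0.18,-0.30,0.03]],"dr":[[0,0,0.1],[0,0,0.2],[0,0,0.3],[0,0,0.4],[0,0,0.5],[0,0,0.6],[0,0,0.7],[0,0,0.8]],"hand":[0.056,0.056,0.056,0.056,0.056,0.056,0.056,0.056]}'
```

```text
time: 0.77
tcp_pos: [0.4381, 0.2879, 0.2802]
eef_rot: [[-0.0, -0.349, 0.937], [-0.0, 0.937, 0.349], [-1.0, -0.0, -0.0]]
force: [0.6, 0.2, -0.3]
gripper_width: 0.653
```

```bash
python3 -m pendant '{"offset":[[0.02,-0.03,0],[0.05,-0.06,0],[0.07,-0.10,0],[0.09,-0.13,0],[0.12,-0.16,0],[0.14,-0.19,0],[0.16,-0.22,0],[0.18,-0.25,0]],"dr":[[0,0,0.05],[0,0,0.1],[0,0,0.15],[0,0,0.2],[0,0,0.25],[0,0,0.3],[0,0,0.345],[0,0,0.345]],"hand":[0.056,0.056,0.056,0.056,0.056,0.056,0.056,0.056]}' && python3 -m pendant '{"offset":[[0.02,-0.02,0],[0.04,-0.04,0],[0.05,-0.06,0],[0.05,-0.06,-0.03],[0.05,-0.06,-0.06],[0.05,-0.06,-0.09],[0.05,-0.06,-0.1],[0.05,-0.06,-0.1]],"dr":[[0,0,0],[0,0,0],[0,0,0],[0,0,0],[0,0,0],[0,0,0],[0,0,0],[0,0,0]],"hand":[0.056,0.056,0.056,0.056,0.056,0.056,0.056,0.056]}'
python3 - <<'E'
from h import *
a=r.snapshot("top");b=r.snapshot("scene")
cv2.imwrite("pics/top1.png",a)
zoom(a,"t1a.png",190,100,260,160,3)
zoom(b,"s1b.png",310,125,110,80,7)
E
```

```text
time: 1.43
tcp_pos: [0.6183, 0.0382, 0.2799]
eef_rot: [[-0.001, -0.643, 0.766], [-0.0, 0.766, 0.643], [-1.0, 0.0, -0.001]]
force: [0.7, 0.2, -0.5]
gripper_width: 0.656
time: 2.1
tcp_pos: [0.6657, -0.02, 0.177]
eef_rot: [[-0.006, -0.641, 0.767], [-0.0, 0.767, 0.641], [-1.0, 0.004, -0.005]]
force: [-1.0, 0.2, 0.4]
gripper_width: 0.654
```

View pics/top1.png

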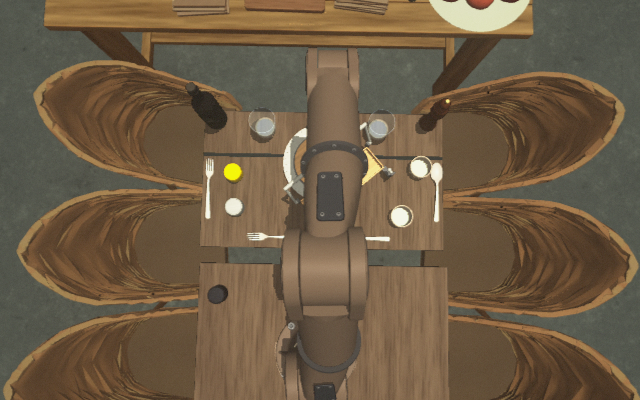

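View pics/s1b.png

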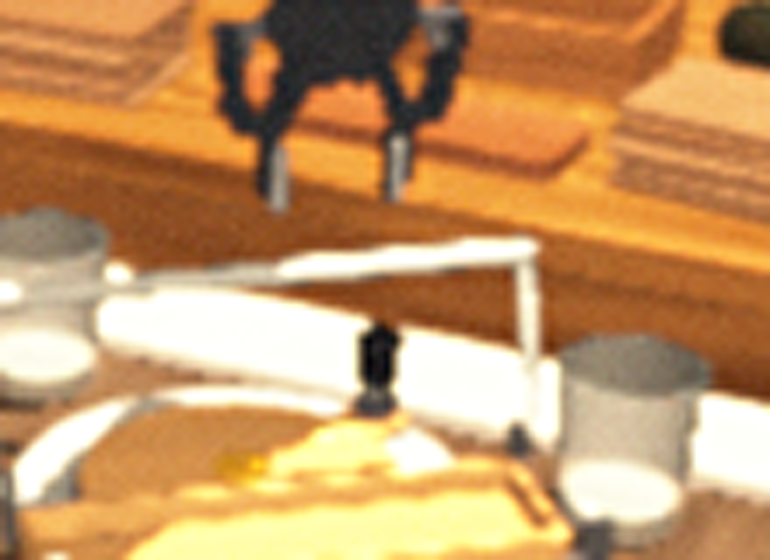

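Run:
```python
from h import *
for X in((.684,-.047,.073),(.684,-.047,.088)):print(proj("scene",X),proj("top",X))
print(np.round(r.get_obs()["tcp_pos"],4))
```

```text
[364.3 175.4] [335.2 127.7]
[364.5 171.8] [335.4 126.4]
[ 0.6682 -0.0199  0.1813]
```

```bash
python3 -m pendant '{"offset":[[0.016,-0.027,0],[0.016,-0.027,-0.02],[0.016,-0.027,-0.045],[0.016,-0.027,-0.065],[0.016,-0.027,-0.065],[0.016,-0.027,-0.065]],"dr":[[0,0,0],[0,0,0],[0,0,0],[0,0,0],[0,0,0],[0,0,0]],"hand":[0.056,0.056,0.056,0.056,0.056,0.056]}'
python3 - <<'E'
from h import *
o=r.get_obs();print(np.round(o["tcp_pos"],4))
b=r.snapshot("scene")
zoom(b,"s2b.png",310,125,110,80,7)
E
```

```text
time: 2.7
tcp_pos: [0.6843, -0.0468, 0.1167]
eef_rot: [[0.001, -0.641, 0.767], [0.0, 0.767, 0.641], [-1.0, -0.0, 0.001]]
force: [0.3, -0.1, 0.4]
gripper_width: 0.65
[ 0.6843 -0.0468  0.1167]
```

View pics/s2b.png

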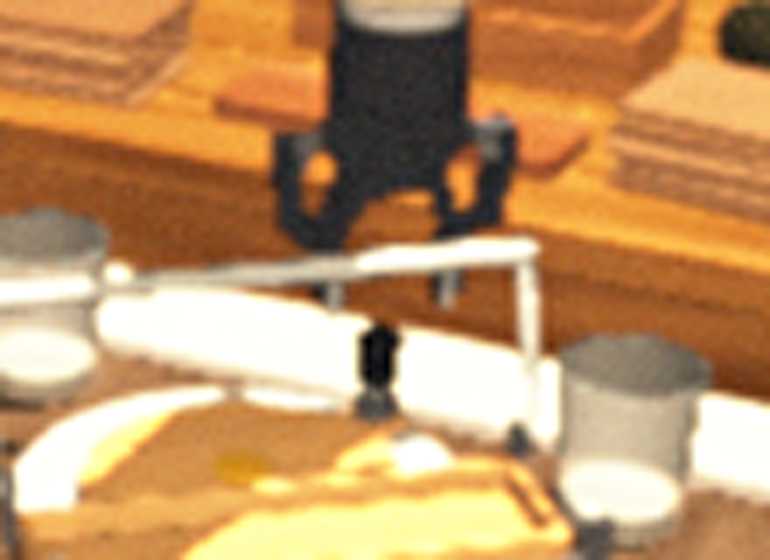

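```bash
python3 - <<'E'
from h import *
for X in((.6682,-.0199,.171),(.6843,-.0468,.107),(.6843,-.0468,.073)):print((proj("scene",X)-[310,125])*7)
E
python3 -m pendant '{"offset":[[0,0,-0.018],[0,0,-0.036],[0,0,-0.036],[0,0,-0.036]],"dr":[[0,0,0],[0,0,0],[0,0,0],[0,0,0]],"hand":[0.05,0.04,0.04,0.04]}' 60
python3 - <<'E'
from h import *
b=r.snapshot("scene")
zoom(b,"s3b.png",310,125,110,80,7)
E
```

```text
[331.8 188.3]
[383.6 296.1]
[380.1 352.1]
time: 3.08
tcp_pos: [0.6844, -0.0468, 0.0809]
eef_rot: [[0.001, -0.641, 0.767], [0.0, 0.767, 0.641], [-1.0, -0.001, 0.001]]
force: [0.4, 0.4, 1.0]
gripper_width: 0.471
```

View pics/s3b.png

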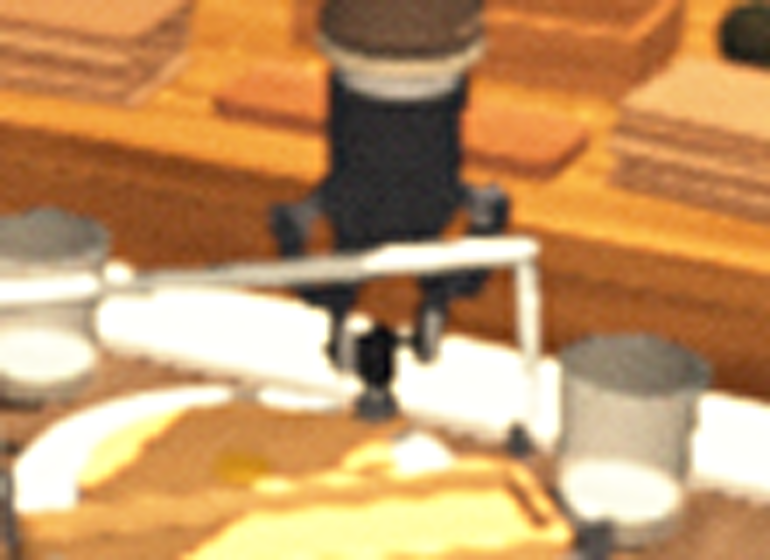

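```bash
python3 -m pendant '{"offset":[[0,0,-0.002],[0,0,-0.002],[0,0,-0.002],[0,0,-0.002],[0,0,-0.002],[0,0,-0.002]],"dr":[[0,0,0],[0,0,0],[0,0,0],[0,0,0],[0,0,0],[0,0,0]],"hand":[0.032,0.028,0.024,0.024,0.024,0.024]}' 50
python3 - <<'E'
from h import *
b=r.snapshot("scene")
zoom(b,"s4b.png",310,125,110,80,7)
E
```

```text
time: 3.63
tcp_pos: [0.6843, -0.0457, 0.0796]
eef_rot: [[0.002, -0.642, 0.767], [0.001, 0.767, 0.642], [-1.0, 0.0, 0.002]]
force: [-4.3, 3.7, 7.3]
gripper_width: 0.333
```

View pics/s4b.png

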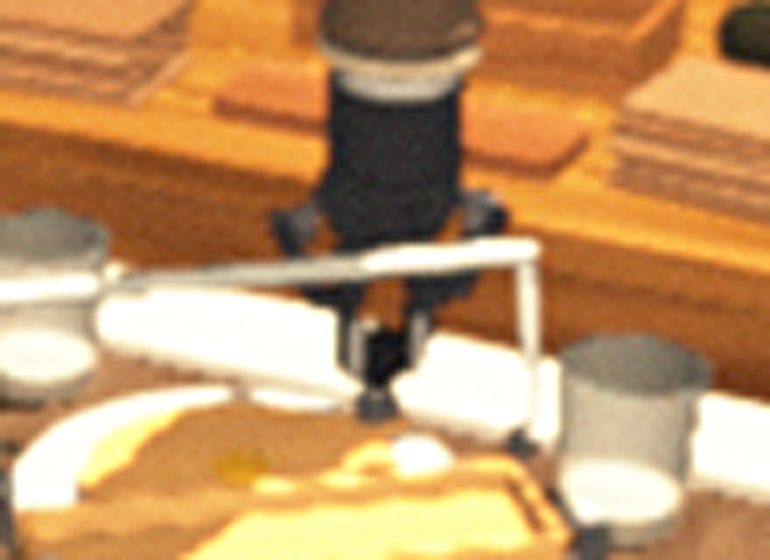

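```bash
python3 -m pendant '{"offset":[[-0.001,0.001,0.005],[-0.002,0.002,0.010],[-0.002,0.002,0.014],[-0.002,0.002,0.015],[-0.002,0.002,0.015]],"dr":[[0,0,0],[0,0,0],[0,0,0],[0,0,0],[0,0,0]],"hand":[0.024,0.024,0.024,0.024,0.024]}'
python3 - <<'E'
from h import *
o=r.get_obs();print(np.round(o["tcp_pos"],4),np.round(o["force"],1),np.round(o["torque"],2))
b=r.snapshot("scene")
zoom(b,"s5b.png",310,125,110,80,7)
# arc plan
h=np.array([.585,-.010]);p=o["tcp_pos"][:2];v=p-h;print(np.hypot(*v))
for k in range(1,9):
    a=-k*.785/8;R=np.array([[np.cos(a),-np.sin(a)],[np.sin(a),np.cos(a)]]);print(round(a,3),np.round(h+R@v-p,4))
E
```

```text
time: 4.1
tcp_pos: [0.6838, -0.0459, 0.0936]
eef_rot: [[0.005, -0.641, 0.768], [-0.001, 0.768, 0.641], [-1.0, -0.004, 0.003]]
force: [7.0, -2.3, -10.6]
gripper_width: 0.33
[ 0.6838 -0.0459  0.0936] [  7.   -2.3 -10.6] [-0.44 -1.59 -0.07]
0.10509645850890657
-0.098 [-0.004  -0.0095]
-0.196 [-0.0089 -0.0186]
-0.294 [-0.0147 -0.0271]
-0.393 [-0.0213 -0.035 ]
-0.491 [-0.0286 -0.0423]
-0.589 [-0.0366 -0.0488]
-0.687 [-0.0452 -0.0545]
-0.785 [-0.0543 -0.0593]
```

View pics/s5b.png

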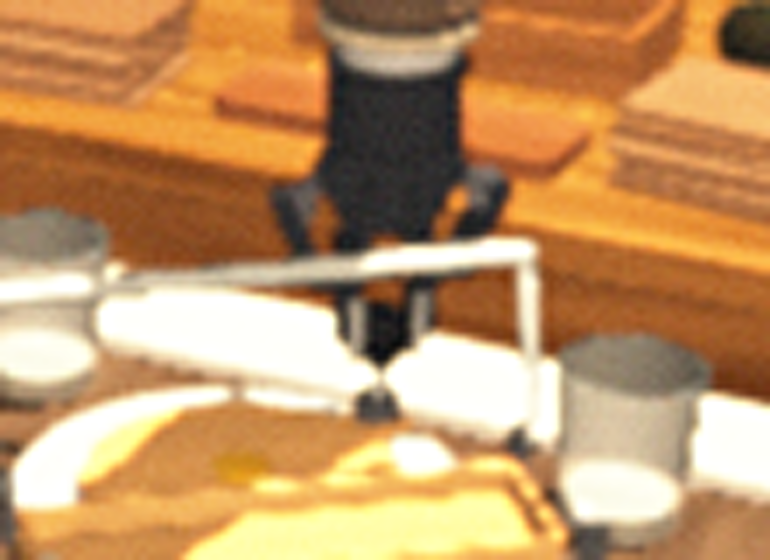

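```bash
python3 -m pendant '{"offset":[[-0.004,-0.0095,0],[-0.009,-0.0186,0],[-0.0147,-0.027,0],[-0.0213,-0.035,0],[-0.0286,-0.0423,0],[-0.0366,-0.0488,0],[-0.0452,-0.0545,0],[-0.0452,-0.0545,0]],"dr":[[0,0,-0.098],[0,0,-0.196],[0,0,-0.294],[0,0,-0.393],[0,0,-0.491],[0,0,-0.589],[0,0,-0.687],[0,0,-0.687]],"hand":[0.024,0.024,0.024,0.024,0.024,0.024,0.024,0.024]}'
python3 - <<'E'
from h import *
o=r.get_obs();print(np.round(o["tcp_pos"],4),np.round(o["force"],1),np.round(o["torque"],2))
a=r.snapshot("top");b=r.snapshot("scene")
cv2.imwrite("pics/s6.png",b[110:290,230:470].repeat(3,0).repeat(3,1));zoom(a,"t6.png",190,100,260,160,3)
E
```

```text
time: 4.82
tcp_pos: [0.635, -0.101, 0.0924]
eef_rot: [[-0.001, -0.002, 1.0], [-0.001, 1.0, 0.002], [-1.0, -0.001, -0.001]]
force: [5.6, -0.2, -10.3]
gripper_width: 0.332
[ 0.635  -0.101   0.0924] [  5.6  -0.2 -10.3] [-0.05 -1.   -0.66]
```

View pics/s6.png

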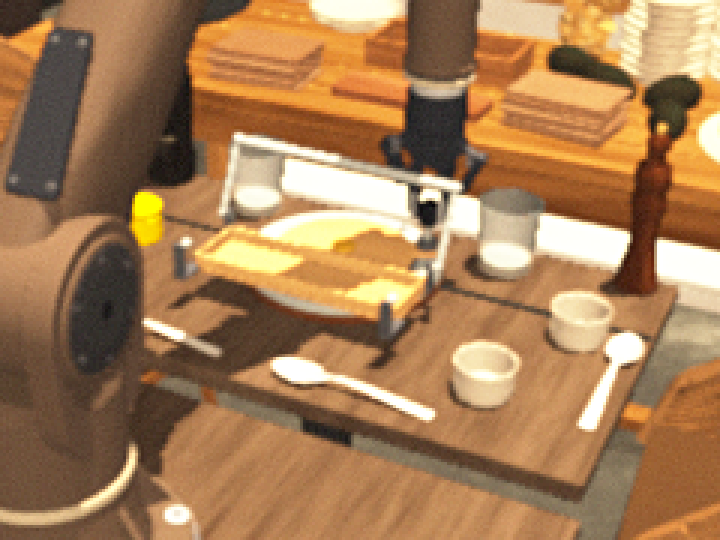

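View pics/t6.png

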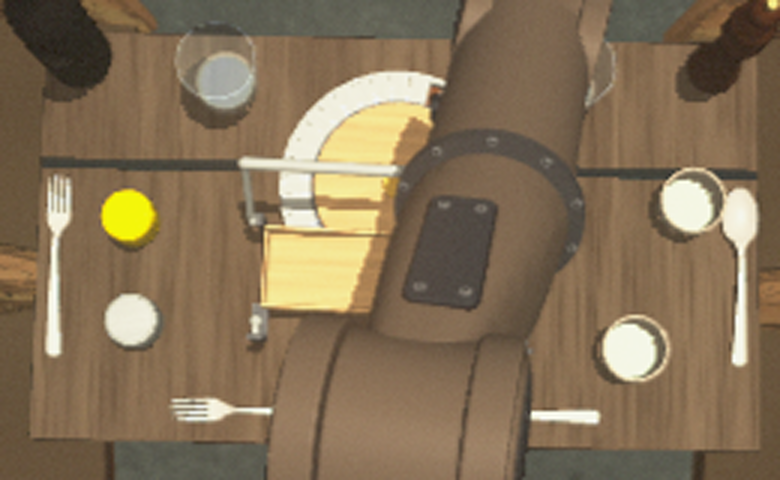

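```bash
python3 -m pendant '{"offset":[[-0.0023,-0.0012,0],[-0.0036,-0.002,-0.003],[-0.0041,-0.0022,-0.006],[-0.0045,-0.0025,-0.007],[-0.0045,-0.0025,-0.007]],"dr":[[0,0,-0.025],[0,0,-0.04],[0,0,-0.045],[0,0,-0.05],[0,0,-0.05]],"hand":[0.024,0.024,0.024,0.024,0.024]}'
```

```text
time: 5.33
tcp_pos: [0.6322, -0.1023, 0.0849]
eef_rot: [[-0.0, 0.041, 0.999], [-0.0, 0.999, -0.041], [-1.0, -0.0, -0.0]]
force: [2.7, -3.4, -9.1]
gripper_width: 0.327
```

```bash
python3 -m pendant '{"offset":[[0,0,-0.002],[0,0,-0.003],[0,0,-0.003],[0,0,-0.003]],"dr":[[0,0,0],[0,0,0],[0,0,0],[0,0,0]],"hand":[0.024,0.024,0.024,0.024]}'
python3 - <<'E'
from h import *
b=r.snapshot("scene")
zoom(b,"s7b.png",330,145,80,60,10)
E
```

```text
time: 5.67
tcp_pos: [0.6322, -0.1023, 0.0824]
eef_rot: [[0.0, 0.041, 0.999], [-0.0, 0.999, -0.041], [-1.0, -0.0, 0.0]]
force: [3.5, -4.5, -8.5]
gripper_width: 0.329
```

View pics/s7b.png

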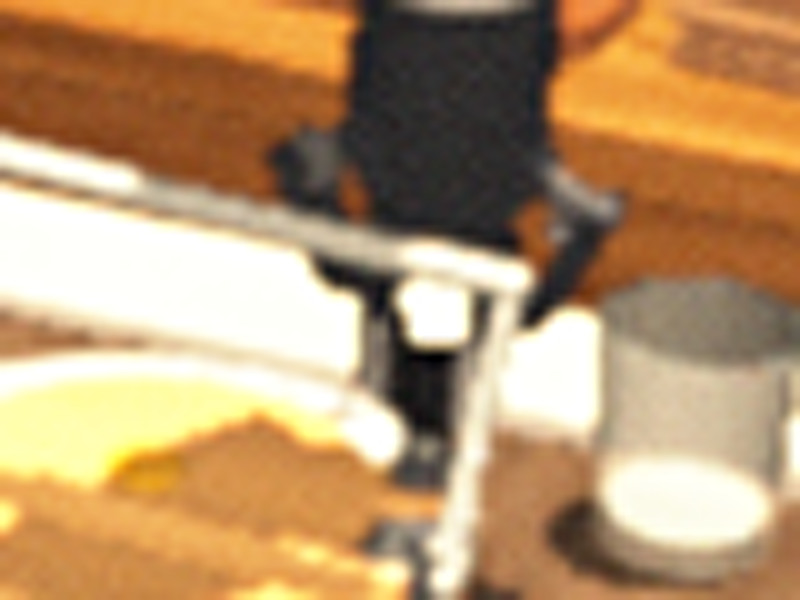

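```bash
python3 -m pendant '{"offset":[[0,0,-0.002],[0,0,-0.004],[0,0,-0.004],[0,0,-0.004]],"dr":[[0,0,0],[0,0,0],[0,0,0],[0,0,0]],"hand":[0.024,0.024,0.024,0.024]}'
```

```text
time: 6.05
tcp_pos: [0.6324, -0.1023, 0.0796]
eef_rot: [[0.001, 0.041, 0.999], [-0.0, 0.999, -0.041], [-1.0, -0.0, 0.001]]
force: [-1.5, -3.6, 5.9]
gripper_width: 0.331
```

```bash
python3 -m pendant '{"offset":[[0,0,0.001],[0,0,0.001],[0,0,0.001]],"dr":[[0,0,0],[0,0,0],[0,0,0]],"hand":[0.036,0.045,0.045]}'
python3 - <<'E'
from h import *
b=r.snapshot("scene")
zoom(b,"s8b.png",330,145,80,60,10)
E
```

```text
time: 6.3
tcp_pos: [0.6322, -0.1008, 0.0795]
eef_rot: [[0.0, 0.04, 0.999], [0.001, 0.999, -0.04], [-1.0, 0.001, 0.0]]
force: [0.6, -0.3, 0.4]
gripper_width: 0.527
```

View pics/s8b.png

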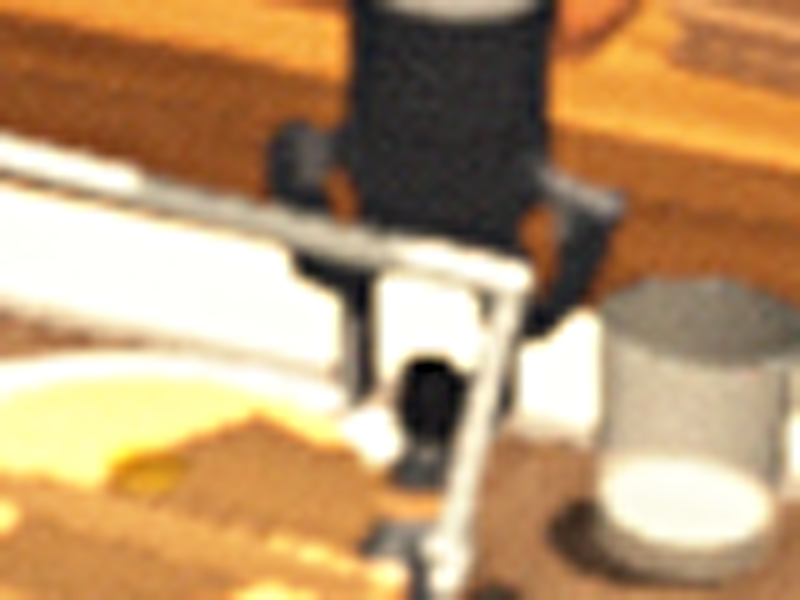

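Run:
```python
from h import *
for th in (.72,.745,.785):
  for z in(.088,.098):
    a=np.radians(-20)-th; print(th,z,(proj("scene",(.585+.105*np.cos(a),-.010+.105*np.sin(a),z))-[330,145])*10)
print((proj("scene",(.684,-.047,.088))-[310,125])*7)
```

```text
0.72 0.088 [432. 348.]
0.72 0.098 [434. 324.]
0.745 0.088 [433. 351.]
0.745 0.098 [435. 327.]
0.785 0.088 [434. 357.]
0.785 0.098 [435. 332.]
[381.5 327.6]
```

```bash
python3 -m pendant '{"offset":[[0,0,0.02],[0,0,0.06],[0,0,0.10],[0,0,0.14],[0,0,0.18],[0,-0.04,0.18],[-0.02,-0.08,0.18],[-0.04,-0.12,0.18]],"dr":[[0,0,0],[0,0,0],[0,0,0],[0,0,0],[0,0,0],[0,0,-0.12],[0,0,-0.24],[0,0,-0.36]],"hand":[0.045,0.045,0.045,0.06,0.08,0.085,0.085,0.085]}'
python3 -m pendant '{"offset":[[-0.03,-0.02,0],[-0.05,-0.03,0],[-0.08,-0.03,0],[-0.11,-0.03,0],[-0.14,-0.03,0],[-0.16,-0.03,0],[-0.16,-0.03,0],[-0.16,-0.03,0]],"dr":[[0,0,-0.12],[0,0,-0.24],[0,0,-0.36],[0,0,-0.48],[0,0,-0.6],[0,0,-0.72],[0,0,-0.84],[0,0,-0.96]],"hand":[0.085,0.085,0.085,0.085,0.085,0.085,0.085,0.085]}'
python3 - <<'E'
from h import *
o=r.get_obs();print(np.round(o["tcp_pos"],4),np.round(o["force"],1),np.round(o["torque"],2))
a=r.snapshot("top");b=r.snapshot("scene")
cv2.imwrite("pics/s9.png",b);zoom(a,"t9.png",190,100,260,160,3);cv2.imwrite("pics/t9f.png",a)
E
```

```text
time: 7.02
tcp_pos: [0.5952, -0.2167, 0.2601]
eef_rot: [[0.002, 0.393, 0.92], [0.0, 0.92, -0.393], [-1.0, 0.001, 0.002]]
force: [0.3, -1.5, -1.2]
gripper_width: 0.995
time: 7.68
tcp_pos: [0.4336, -0.2461, 0.2596]
eef_rot: [[0.001, 0.979, 0.202], [0.001, 0.202, -0.979], [-1.0, 0.001, -0.001]]
force: [0.6, 0.4, 0.1]
gripper_width: 0.99
[ 0.4336 -0.2461  0.2596] [0.6 0.4 0.1] [-0.03 -0.05 -0.05]
```

View pics/s9.png

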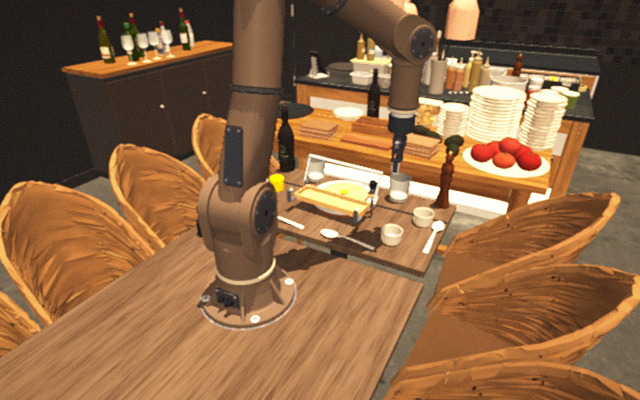

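View pics/t9.png

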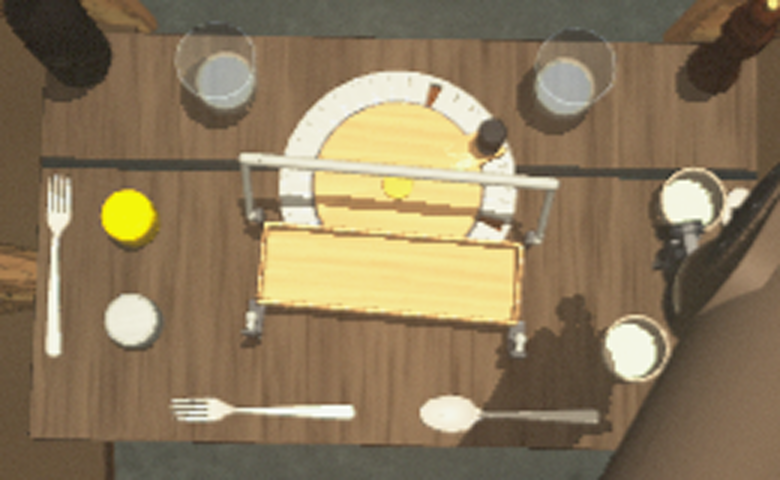

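Run:
```python
from h import *
zoom(cv2.imread("pics/t9f.png"),"t9b.png",375,145,80,90,6.6)
zoom(cv2.imread("pics/t9f.png"),"t9c.png",265,140,110,85,7)
f=lambda u,v,z:px("top",190+u/3,100+v/3,z)
c=[f(266,227,.058),f(524,243,.058),f(518,324,.058),f(259,302,.058)]
print(c,np.mean(c,0),"knob",f(490,133,.088))
```

```text
[array([0.5353, 0.1234, 0.058 ]), array([ 0.5234, -0.1399,  0.058 ]), array([ 0.4405, -0.1344,  0.058 ]), array([0.4584, 0.1285, 0.058 ])] [ 0.4894 -0.0056  0.058 ] knob [ 0.6298 -0.1017  0.088 ]
```

View pics/t9b.png

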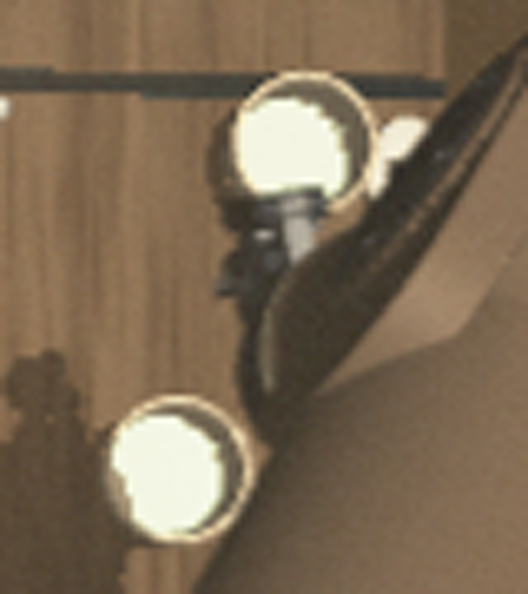

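View pics/t9c.png

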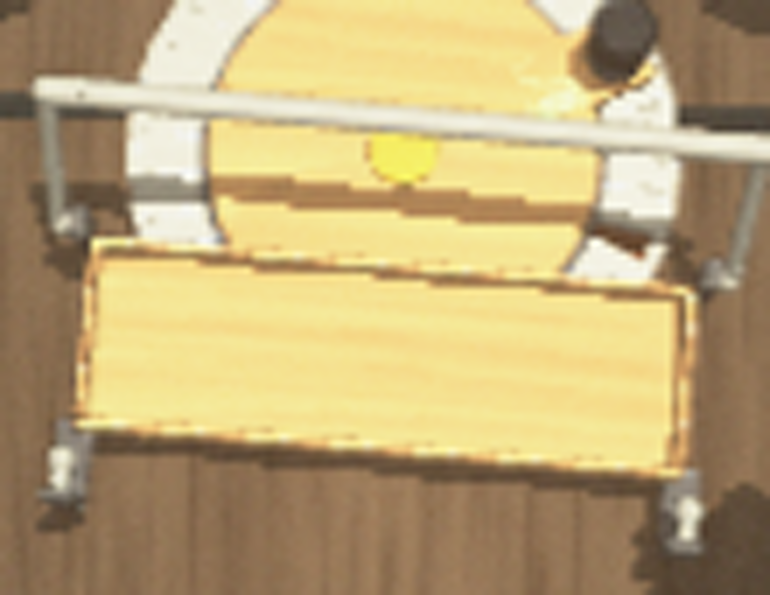

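Run:
```python
from h import *
c=np.array([px("top",265+u/7,140+v/7,.058) for u,v in((93,240),(695,290),(683,475),(78,425))])
print(c.tolist(),c.mean(0)); 
d=(c[0]-c[1]+c[3]-c[2]);print("ydir",d/np.linalg.norm(d))
print("yellow hub",px("top",265+402/7,140+150/7,.03), "knob",px("top",265+622/7,140+30/7,.088))
print(px("top",402.3,216.2,.041),px("top",421.5,166.5,.041))
```

```text
[[0.5396, 0.1246, 0.058], [0.5221, -0.1387, 0.058], [0.441, -0.1341, 0.058], [0.4582, 0.129, 0.058]] [ 0.490225 -0.0048    0.058   ]
ydir [0.0657767  0.99783437 0.        ]
yellow hub [ 0.5872 -0.0101  0.03  ] knob [ 0.63   -0.1033  0.088 ]
[ 0.4188 -0.2582  0.041 ] [ 0.5745 -0.3181  0.041 ]
```

```bash
python3 -m pendant '{"offset":[[-0.015,-0.012,-0.03],[-0.015,-0.012,-0.07],[-0.015,-0.012,-0.11],[-0.015,-0.012,-0.14],[-0.015,-0.012,-0.16],[-0.015,-0.012,-0.16],[-0.015,-0.012,-0.16]],"dr":[[0,0,-0.12],[0,0,-0.24],[0,0,-0.27],[0,0,-0.27],[0,0,-0.27],[0,0,-0.27],[0,0,-0.27]],"hand":[0.085,0.085,0.085,0.085,0.085,0.085,0.085]}'
python3 - <<'E'
from h import *
o=r.get_obs();print(np.round(o["tcp_pos"],4),np.round(o["eef_rot"][:,1],3))
a=r.snapshot("top");b=r.snapshot("scene")
zoom(b,"s10.png",330,180,130,90,6);zoom(a,"t10.png",360,130,100,110,5)
E
```

```text
time: 8.37
tcp_pos: [0.4194, -0.2583, 0.0989]
eef_rot: [[-0.002, 0.998, -0.057], [0.001, -0.057, -0.998], [-1.0, -0.002, -0.001]]
force: [1.0, -0.1, 0.1]
gripper_width: 0.995
[ 0.4194 -0.2583  0.0989] [ 0.998 -0.057 -0.002]
```

View pics/s10.png

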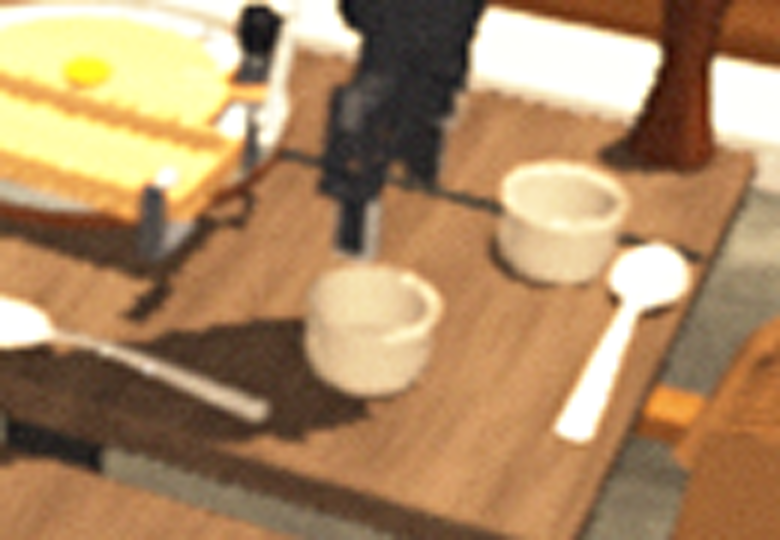

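View pics/t10.png

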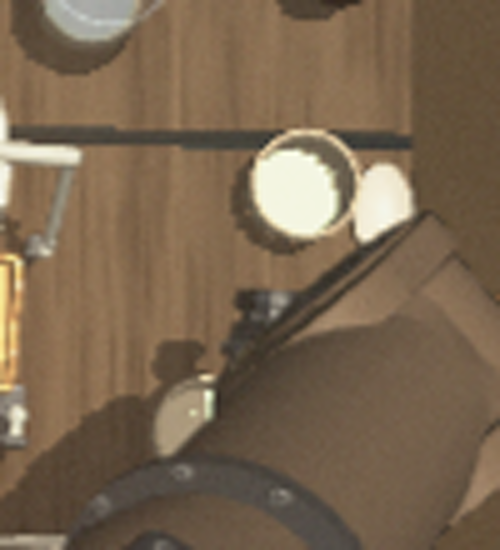

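Run:
```python
from h import *
print(px("scene",330+373/6,180+302/6,.041))
for X in((.4188,-.2582,.041),(.4194,-.2583,.0989),(.4194-.045,-.2583+.003,.085),(.4194+.045,-.2583-.003,.085)):print((proj("scene",X)-[330,180])*6)
```

```text
[ 0.4162 -0.2575  0.041 ]
[375.6 300. ]
[386.4 207. ]
[348.6 268.8]
[417. 192.]
```

```bash
python3 -m pendant '{"offset":[[-0.001,0.003,-0.03],[-0.001,0.003,-0.05],[-0.001,0.003,-0.06],[-0.001,0.003,-0.06],[-0.001,0.003,-0.06],[-0.001,0.003,-0.06],[-0.001,0.003,-0.06],[-0.001,0.003,-0.06]],"dr":[[0,0,0],[0,0,0],[0,0,0],[0,0,0],[0,0,0],[0,0,0],[0,0,0],[0,0,0]],"hand":[0.085,0.085,0.085,0.085,0.06,0.06,0.06,0.06]}' 35
python3 - <<'E'
from h import *
o=r.get_obs();print(np.round(o["tcp_pos"],4),np.round(o["force"],1),np.round(o["torque"],2))
b=r.snapshot("scene")
zoom(b,"s11.png",330,180,130,90,6)
E
```

```text
time: 9.13
tcp_pos: [0.4196, -0.2561, 0.0412]
eef_rot: [[0.003, 0.998, -0.06], [-0.001, -0.06, -0.998], [-1.0, 0.003, 0.001]]
force: [-1.4, 1.4, 7.4]
gripper_width: 0.768
[ 0.4196 -0.2561  0.0412] [-1.4  1.4  7.4] [ 0.14  0.49 -0.01]
```

View pics/s11.png

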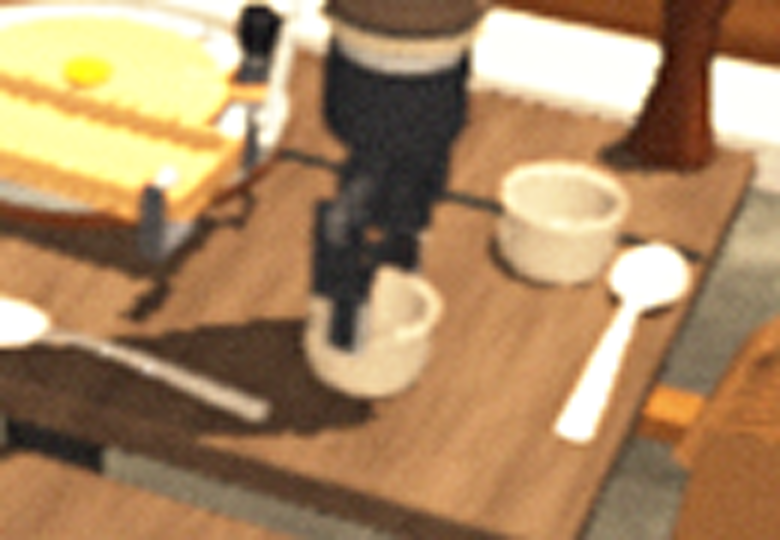

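```bash
python3 -m pendant '{"offset":[[0,0,0.02],[0,0,0.05],[0,0,0.08],[0,0,0.11],[0,0.01,0.11],[0.01,0.03,0.11],[0.02,0.06,0.11],[0.03,0.08,0.11]],"dr":[[0,0,0],[0,0,0],[0,0,0],[0,0,0],[0,0,0],[0,0,0],[0,0,0],[0,0,0]],"hand":[0.06,0.06,0.06,0.06,0.06,0.06,0.06,0.06]}'
python3 -m pendant '{"offset":[[0.01,0.03,0],[0.02,0.06,0],[0.03,0.08,0],[0.035,0.093,0],[0.035,0.093,0],[0.035,0.093,0],[0.035,0.093,0],[0.035,0.093,0]],"dr":[[0,0,0],[0,0,0],[0,0,0],[0,0,0],[0,0,0],[0,0,0],[0,0,0],[0,0,0]],"hand":[0.06,0.06,0.06,0.06,0.06,0.06,0.06,0.06]}'
python3 - <<'E'
from h import *
o=r.get_obs();print(np.round(o["tcp_pos"],4),np.round(o["force"],1))
a=r.snapshot("top");b=r.snapshot("scene")
zoom(b,"s12.png",270,130,160,120,5);zoom(a,"t12.png",190,100,260,160,3)
E
```

```text
time: 9.85
tcp_pos: [0.4492, -0.1735, 0.1503]
eef_rot: [[0.002, 0.998, -0.06], [0.001, -0.06, -0.998], [-1.0, 0.002, -0.001]]
force: [0.4, 0.7, -1.2]
gripper_width: 0.765
time: 10.52
tcp_pos: [0.4834, -0.0837, 0.1497]
eef_rot: [[0.0, 0.998, -0.062], [-0.0, -0.062, -0.998], [-1.0, 0.0, 0.0]]
force: [0.0, 0.0, -0.6]
gripper_width: 0.769
[ 0.4834 -0.0837  0.1497] [ 0.   0.  -0.6]
```

View pics/s12.png

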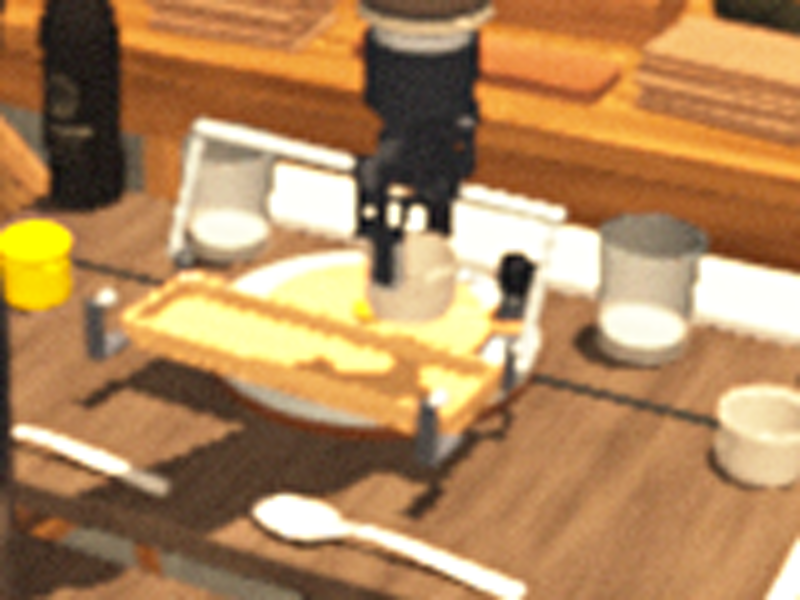

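View pics/t12.png

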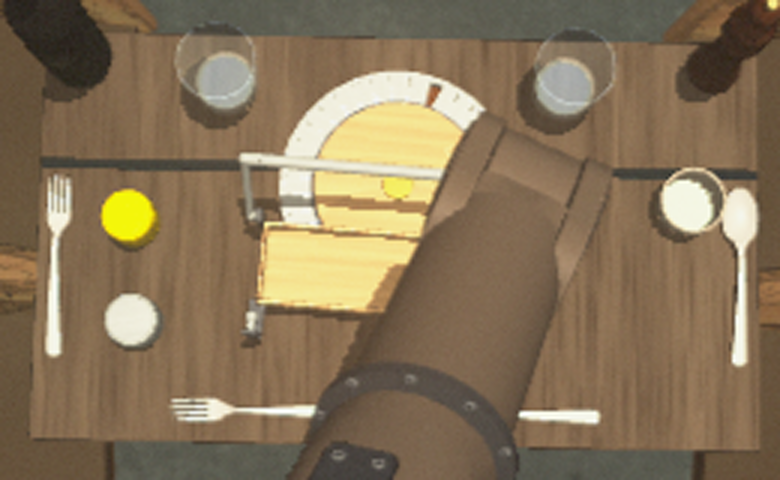

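```bash
python3 -m pendant '{"offset":[[0.001,0,-0.02],[0.001,0,-0.04],[0.001,0,-0.056],[0.001,0,-0.063],[0.001,0,-0.066],[0.001,0,-0.066]],"dr":[[0,0,0],[0,0,0],[0,0,0],[0,0,0],[0,0,0],[0,0,0]],"hand":[0.06,0.06,0.06,0.06,0.06,0.06]}'
python3 - <<'E'
from h import *
o=r.get_obs();print(np.round(o["tcp_pos"],4),np.round(o["force"],1))
b=r.snapshot("scene")
zoom(b,"s13.png",270,130,160,120,5)
E
```

```text
time: 11.12
tcp_pos: [0.4846, -0.083, 0.0832]
eef_rot: [[-0.001, 0.998, -0.061], [-0.0, -0.061, -0.998], [-1.0, -0.001, 0.0]]
force: [0.2, 0.7, -0.2]
gripper_width: 0.769
[ 0.4846 -0.083   0.0832] [ 0.2  0.7 -0.2]
```

View pics/s13.png

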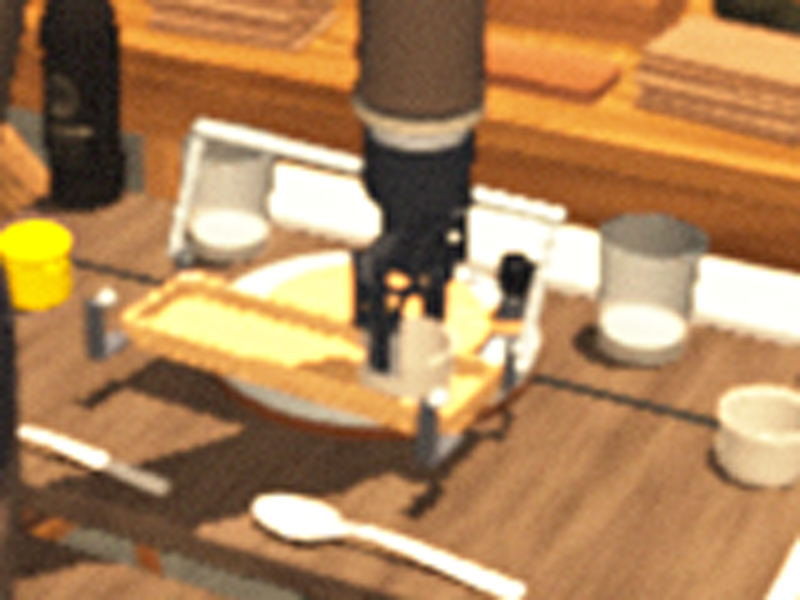

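Run:
```python
from h import *
P=lambda X:print((proj("scene",X)-[270,130])*5)
tx=np.array([.998,-.066,0]);ty=np.array([.066,.998,0]);c=np.array([.490,-.005,.04])
T=lambda x,y,z:c+x*tx+y*ty+np.array([0,0,z])
print("wall front top");[P(T(-.042,y,.018)) for y in(-.133,-.08,0,.133)]
print("wall front bottom");[P(T(-.042,y,-.004)) for y in(-.133,-.08,0)]
print("ram bottom center, rim center");P(T(0,-.08,0));P(T(0,-.08,.041));P(T(-.03,-.08,0))
```

```text
wall front top
[450.  415.5]
[380.5 394.5]
[280.  363.5]
[123.5 315.5]
wall front bottom
[448.5 443.5]
[379.5 422. ]
[279.5 390.5]
ram bottom center, rim center
[408.5 390.5]
[410.5 339.5]
[388.  409.5]
```

```bash
python3 -m pendant '{"offset":[[0,0,-0.001],[0,0,-0.002],[0,0,-0.002]],"dr":[[0,0,0],[0,0,0],[0,0,0]],"hand":[0.06,0.06,0.06]}'
```

```text
time: 11.42
tcp_pos: [0.4851, -0.0824, 0.0818]
eef_rot: [[0.001, 0.998, -0.06], [0.0, -0.06, -0.998], [-1.0, 0.001, -0.0]]
force: [0.6, 0.1, -0.4]
gripper_width: 0.769
```

```bash
python3 -m pendant '{"offset":[[0,0,-0.001],[0,0,-0.002],[0,0,-0.002]],"dr":[[0,0,0],[0,0,0],[0,0,0]],"hand":[0.06,0.06,0.06]}'
```

```text
time: 11.67
tcp_pos: [0.4853, -0.0826, 0.081]
eef_rot: [[0.002, 0.998, -0.06], [0.001, -0.06, -0.998], [-1.0, 0.002, -0.001]]
force: [-6.7, 0.7, 26.1]
gripper_width: 0.765
```

Contact with the floor. Back off slightly, release, rise, and go towards the second ramekin.

```bash
python3 -m pendant '{"offset":[[0,0,0.001],[0,0,0.001],[0,0,0.001],[0,0,0.001],[0,0,0.02],[0,0,0.05],[0,0,0.08],[0,0,0.11]],"dr":[[0,0,0],[0,0,0],[0,0,0],[0,0,0],[0,0,0],[0,0,0],[0,0,0],[0,0,0]],"hand":[0.07,0.08,0.085,0.085,0.085,0.085,0.085,0.085]}'
python3 -m pendant '{"offset":[[0.01,-0.03,0],[0.02,-0.06,0],[0.03,-0.09,0],[0.04,-0.12,0],[0.05,-0.15,0],[0.06,-0.18,0],[0.07,-0.2,0],[0.07,-0.2,0]],"dr":[[0,0,0],[0,0,0],[0,0,0],[0,0,0],[0,0,0],[0,0,0],[0,0,0],[0,0,0]],"hand":[0.085,0.085,0.085,0.085,0.085,0.085,0.085,0.085]}'
python3 - <<'E'
from h import *
o=r.get_obs();print(np.round(o["tcp_pos"],4),np.round(o["force"],1))
a=r.snapshot("top");b=r.snapshot("scene")
zoom(b,"s14.png",270,130,200,120,4);zoom(a,"t14.png",190,100,260,160,3)
E
```

```text
time: 12.33
tcp_pos: [0.4842, -0.0827, 0.1902]
eef_rot: [[-0.001, 0.998, -0.061], [-0.001, -0.061, -0.998], [-1.0, -0.001, 0.001]]
force: [1.3, 0.0, -0.3]
gripper_width: 0.994
time: 13.0
tcp_pos: [0.555, -0.2877, 0.1892]
eef_rot: [[0.0, 0.998, -0.065], [-0.004, -0.065, -0.998], [-1.0, 0.001, 0.004]]
force: [-0.2, -0.1, 0.3]
gripper_width: 0.996
[ 0.555  -0.2877  0.1892] [-0.2 -0.1  0.3]
```

View pics/s14.png

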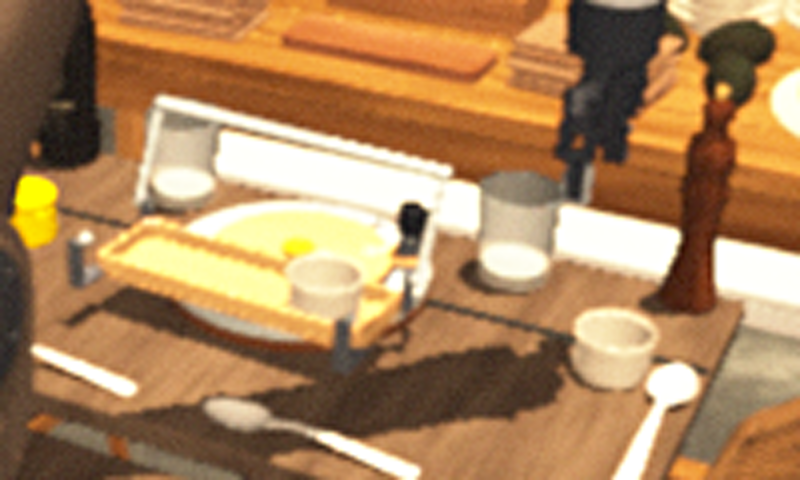

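View pics/t14.png

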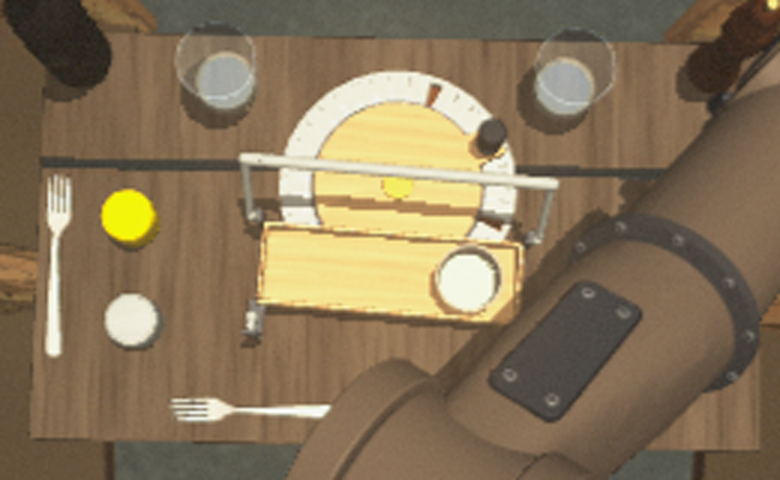

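Run:
```python
from h import *
print(px("top",190+468/3,100+280/3,.081), px("top",190+692/3,100+201.5/3,.041),px("scene",270+615/4,130+333/4,.041))
```

```text
[ 0.4818 -0.0817  0.081 ] [ 0.5724 -0.3155  0.041 ] [ 0.5675 -0.3176  0.041 ]
```

```bash
python3 -m pendant '{"offset":[[0.017,-0.026,-0.02],[0.017,-0.026,-0.06],[0.017,-0.026,-0.09],[0.017,-0.026,-0.1],[0.017,-0.026,-0.1]],"dr":[[0,0,0],[0,0,0],[0,0,0],[0,0,0],[0,0,0]],"hand":[0.085,0.085,0.085,0.085,0.085]}'
python3 - <<'E'
from h import *
o=r.get_obs();print(np.round(o["tcp_pos"],4),np.round(o["force"],1))
b=r.snapshot("scene")
zoom(b,"s15.png",350,160,120,80,6)
print((proj("scene",o["tcp_pos"])-[350,160])*6,(proj("scene",(.572,-.316,.041))-[350,160])*6)
E
```

```text
time: 13.52
tcp_pos: [0.5702, -0.3059, 0.0866]
eef_rot: [[-0.005, 0.998, -0.059], [0.003, -0.059, -0.998], [-1.0, -0.005, -0.003]]
force: [-0.4, -0.1, -0.2]
gripper_width: 0.995
[ 0.5702 -0.3059  0.0866] [-0.4 -0.1 -0.2]
[433.8 243. ] [441.6 315. ]
```

View pics/s15.png

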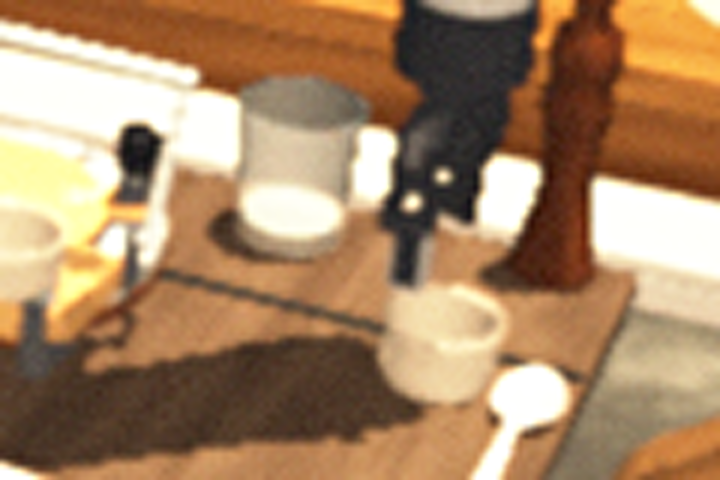

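```bash
python3 -m pendant '{"offset":[[0.001,-0.010,0],[0.001,-0.010,-0.015],[0.001,-0.010,-0.015]],"dr":[[0,0,0],[0,0,0],[0,0,0]],"hand":[0.085,0.085,0.085]}'
python3 - <<'E'
from h import *
b=r.snapshot("scene")
o=r.get_obs();print(np.round(o["tcp_pos"],4),np.round(o["force"],1))
zoom(b,"s16.png",350,160,120,80,6)
E
```

```text
time: 13.82
tcp_pos: [0.5731, -0.3195, 0.0751]
eef_rot: [[0.001, 0.998, -0.06], [-0.001, -0.06, -0.998], [-1.0, 0.001, 0.001]]
force: [0.1, 0.5, -0.8]
gripper_width: 0.995
[ 0.5731 -0.3191  0.0755] [-0.3  0.1 -0.2]
```

View pics/s16.png

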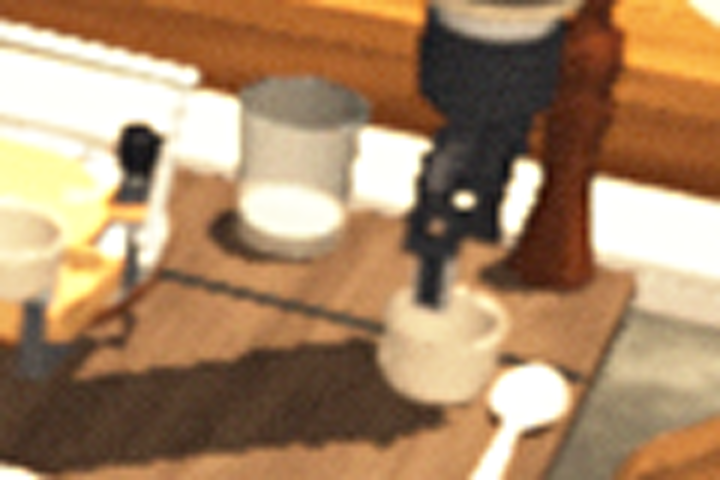

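```bash
python3 -m pendant '{"offset":[[-0.001,0.001,-0.015],[-0.001,0.001,-0.03],[-0.001,0.001,-0.036],[-0.001,0.001,-0.036],[-0.001,0.001,-0.036],[-0.001,0.001,-0.036],[-0.001,0.001,-0.036],[-0.001,0.001,-0.036]],"dr":[[0,0,0],[0,0,0],[0,0,0],[0,0,0],[0,0,0],[0,0,0],[0,0,0],[0,0,0]],"hand":[0.085,0.085,0.085,0.085,0.06,0.06,0.06,0.06]}' 35
```

```text
time: 14.53
tcp_pos: [0.5726, -0.3181, 0.0403]
eef_rot: [[0.002, 0.998, -0.06], [-0.001, -0.06, -0.998], [-1.0, 0.002, 0.001]]
force: [-1.0, 2.0, 6.9]
gripper_width: 0.77
```

```bash
python3 -m pendant '{"offset":[[0,0,0.02],[0,0,0.05],[0,0,0.08],[0,0,0.11],[-0.02,0.01,0.12],[-0.05,0.03,0.12],[-0.08,0.05,0.12],[-0.09,0.09,0.12]],"dr":[[0,0,0],[0,0,0],[0,0,0],[0,0,0],[0,0,0],[0,0,0],[0,0,0],[0,0,0]],"hand":[0.06,0.06,0.06,0.06,0.06,0.06,0.06,0.06]}'
python3 -m pendant '{"offset":[[0,0.035,0],[0,0.07,0],[0,0.105,0],[0,0.14,0],[0.005,0.175,0],[0.008,0.21,0],[0.012,0.245,0],[0.012,0.28,0]],"dr":[[0,0,0],[0,0,0],[0,0,0],[0,0,0],[0,0,0],[0,0,0],[0,0,0],[0,0,0]],"hand":[0.06,0.06,0.06,0.06,0.06,0.06,0.06,0.06]}'
```

```text
time: 15.2
tcp_pos: [0.4772, -0.2314, 0.1597]
eef_rot: [[0.0, 0.998, -0.068], [-0.002, -0.068, -0.998], [-1.0, 0.001, 0.002]]
force: [0.7, -0.1, -0.6]
gripper_width: 0.773
time: 15.87
tcp_pos: [0.4946, 0.0542, 0.1595]
eef_rot: [[0.002, 0.998, -0.06], [0.001, -0.06, -0.998], [-1.0, 0.002, -0.001]]
force: [1.2, 0.4, -0.7]
gripper_width: 0.766
```

```bash
python3 -m pendant '{"offset":[[0.001,0.018,0],[0.001,0.018,0],[0.001,0.018,-0.03],[0.001,0.018,-0.055],[0.001,0.018,-0.070],[0.001,0.018,-0.073],[0.001,0.018,-0.073]],"dr":[[0,0,0],[0,0,0],[0,0,0],[0,0,0],[0,0,0],[0,0,0],[0,0,0]],"hand":[0.06,0.06,0.06,0.06,0.06,0.06,0.06]}'
python3 - <<'E'
from h import *
b=r.snapshot("scene")
o=r.get_obs();print(np.round(o["tcp_pos"],4),np.round(o["force"],1))
zoom(b,"s17.png",270,130,160,120,5)
E
```

```text
time: 16.45
tcp_pos: [0.4946, 0.0696, 0.0853]
eef_rot: [[-0.001, 0.998, -0.061], [-0.001, -0.061, -0.998], [-1.0, -0.001, 0.001]]
force: [0.0, 0.2, -1.2]
gripper_width: 0.767
[0.4952 0.0698 0.0861] [-0.  -0.3 -0.3]
```

View pics/s17.png

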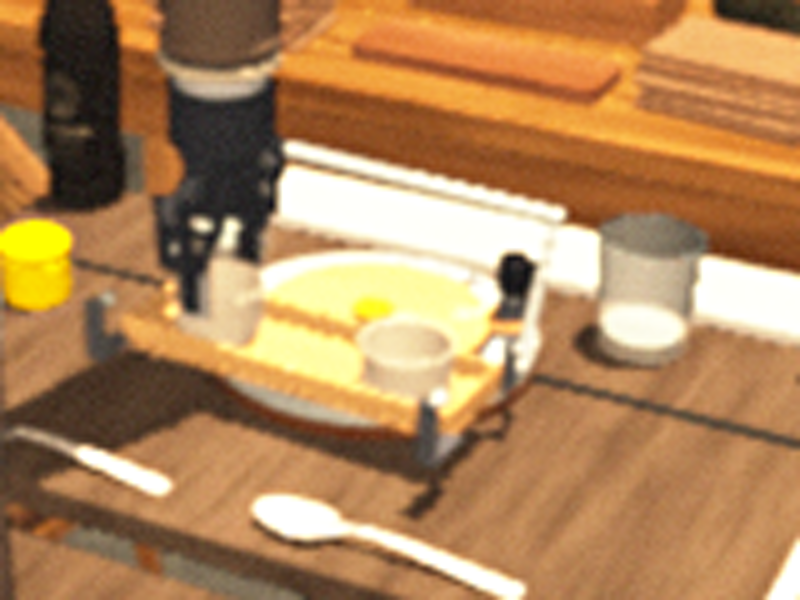

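```bash
python3 -m pendant '{"offset":[[0,0.006,0],[0,0.006,-0.003],[0,0.006,-0.005],[0,0.006,-0.005],[0,0.006,-0.005]],"dr":[[0,0,0],[0,0,0],[0,0,0],[0,0,0],[0,0,0]],"hand":[0.06,0.06,0.06,0.06,0.06]}'
```

```text
time: 16.92
tcp_pos: [0.4948, 0.0766, 0.0805]
eef_rot: [[0.0, 0.998, -0.06], [0.0, -0.06, -0.998], [-1.0, 0.0, -0.0]]
force: [-0.3, -0.3, -0.3]
gripper_width: 0.77
```

```bash
python3 -m pendant '{"offset":[[0,0,-0.001],[0,0,-0.001],[0,0,-0.0005],[0,0,-0.0005],[0,0,-0.0005],[0,0,0.03],[0,0,0.07],[0,0,0.1]],"dr":[[0,0,0],[0,0,0],[0,0,0],[0,0,0],[0,0,0],[0,0,0],[0,0,0],[0,0,0]],"hand":[0.06,0.07,0.08,0.085,0.085,0.085,0.085,0.085]}'
python3 -m pendant '{"offset":[[-0.01,0.03,0],[-0.02,0.07,0],[-0.03,0.11,0],[-0.04,0.15,0],[-0.055,0.18,0],[-0.055,0.18,0],[-0.055,0.18,0]],"dr":[[0,0,0],[0,0,0],[0,0,0],[0,0,0],[0,0,0],[0,0,0],[0,0,0]],"hand":[0.085,0.085,0.085,0.085,0.085,0.085,0.085]}'
python3 - <<'E'
from h import *
o=r.get_obs();print(np.round(o["tcp_pos"],4),np.round(o["force"],1))
a=r.snapshot("top");b=r.snapshot("scene")
zoom(b,"s18.png",250,130,160,120,5);zoom(a,"t18.png",190,100,260,160,3)
E
```

```text
time: 17.58
tcp_pos: [0.4947, 0.0758, 0.1821]
eef_rot: [[-0.0, 0.998, -0.061], [-0.001, -0.061, -0.998], [-1.0, -0.0, 0.001]]
force: [0.8, 1.3, 0.5]
gripper_width: 0.993
time: 18.17
tcp_pos: [0.4385, 0.2586, 0.18]
eef_rot: [[-0.001, 0.998, -0.055], [-0.0, -0.055, -0.998], [-1.0, -0.001, 0.0]]
force: [0.1, -1.3, -0.3]
gripper_width: 0.994
[0.4385 0.2586 0.18  ] [ 0.1 -1.3 -0.3]
```

View pics/s18.png

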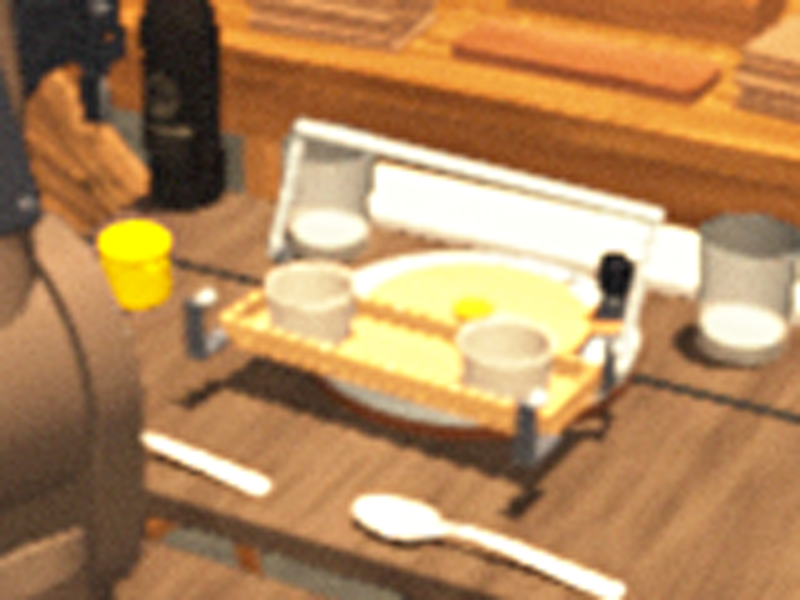

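View pics/t18.png

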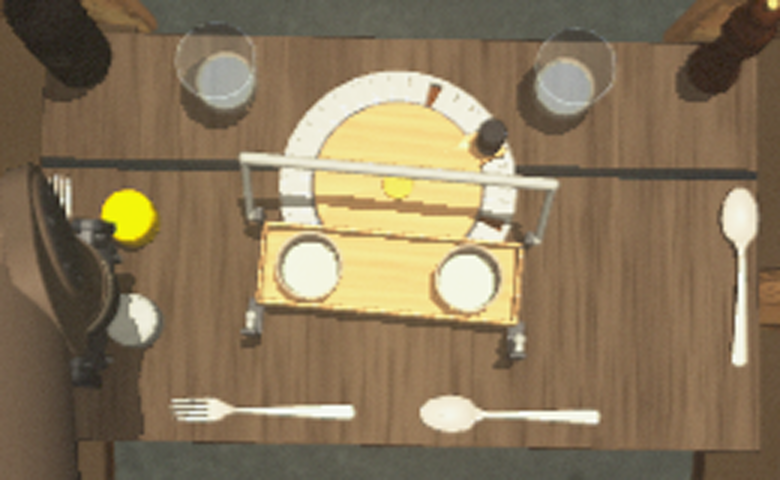

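Run:
```python
from h import *
zoom(cv2.imread("pics/t9f.png"),"t9d.png",215,155,40,60,10)
f=lambda u,v,z:px("top",190+u/3,100+v/3,z)
print(f(309,268,.081),f(468,281,.081))
```

```text
[0.4911 0.0772 0.081 ] [ 0.4808 -0.0817  0.081 ]
```

View pics/t9d.png

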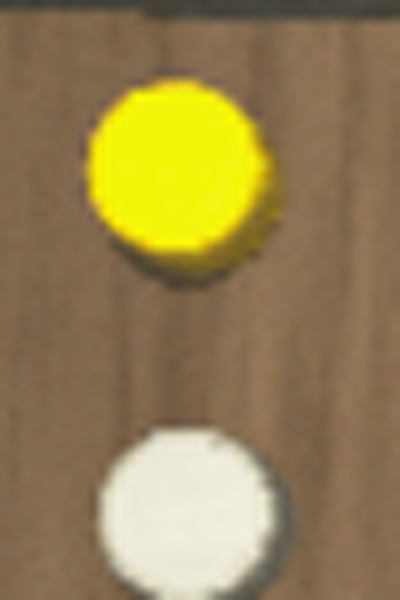

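```bash
python3 - <<'E'
from h import *
print(px("top",233.7,206.5,.052),px("top",232.8,171.7,.052))
E
python3 -m pendant '{"offset":[[0,0,-0.03],[0,0,-0.06],[0,0,-0.09],[0,0,-0.12],[0,0,-0.137],[0,0,-0.137],[0,0,-0.137]],"dr":[[0,0,0],[0,0,0],[0,0,0],[0,0,0],[0,0,0],[0,0,0],[0,0,0]],"hand":[0.085,0.085,0.085,0.085,0.085,0.085,0.085]}'
python3 -m pendant '{"offset":[[0,0,0],[0,0,0],[0,0,0],[0,0,0],[0,0,0]],"dr":[[0,0,0],[0,0,0],[0,0,0],[0,0,0],[0,0,0]],"hand":[0.046,0.046,0.046,0.046,0.046]}' 35
```

```text
[0.4388 0.2587 0.052 ] [0.5461 0.2653 0.052 ]
time: 18.85
tcp_pos: [0.4403, 0.2546, 0.0432]
eef_rot: [[-0.001, 0.998, -0.063], [-0.002, -0.063, -0.998], [-1.0, -0.001, 0.002]]
force: [0.2, 0.3, 0.6]
gripper_width: 1.001
time: 19.27
tcp_pos: [0.4406, 0.2568, 0.0449]
eef_rot: [[0.002, 0.998, -0.06], [0.002, -0.06, -0.998], [-1.0, 0.002, -0.002]]
force: [-1.2, -2.5, 9.3]
gripper_width: 0.616
```

```bash
python3 -m pendant '{"offset":[[0,0,0.03],[0,0,0.06],[0,0,0.09],[0,0,0.12],[0.01,-0.03,0.12],[0.02,-0.06,0.12],[0.02,-0.1,0.12],[0.03,-0.13,0.12]],"dr":[[0,0,0],[0,0,0],[0,0,0],[0,0,0],[0,0,0],[0,0,0],[0,0,0],[0,0,0]],"hand":[0.046,0.046,0.046,0.046,0.046,0.046,0.046,0.046]}'
python3 -m pendant '{"offset":[[0.01,-0.03,0],[0.015,-0.06,0],[0.02,-0.1,0],[0.02,-0.13,0],[0.02,-0.13,0],[0.02,-0.13,0]],"dr":[[0,0,0],[0,0,0],[0,0,0],[0,0,0],[0,0,0],[0,0,0]],"hand":[0.046,0.046,0.046,0.046,0.046,0.046]}'
python3 - <<'E'
from h import *
o=r.get_obs();print(np.round(o["tcp_pos"],4),np.round(o["force"],1))
a=r.snapshot("top");b=r.snapshot("scene")
zoom(b,"s19.png",250,130,160,120,5);zoom(a,"t19.png",190,100,260,160,3)
E
```

```text
time: 19.93
tcp_pos: [0.4685, 0.1241, 0.1641]
eef_rot: [[-0.0, 0.998, -0.06], [0.001, -0.06, -0.998], [-1.0, -0.0, -0.001]]
force: [-0.3, 0.1, -1.1]
gripper_width: 0.613
time: 20.43
tcp_pos: [0.4897, -0.0055, 0.1641]
eef_rot: [[0.001, 0.998, -0.064], [0.0, -0.064, -0.998], [-1.0, 0.001, -0.0]]
force: [-0.9, 1.1, -2.1]
gripper_width: 0.617
[ 0.4897 -0.0055  0.1641] [-0.9  1.1 -2.1]
```

View pics/s19.png

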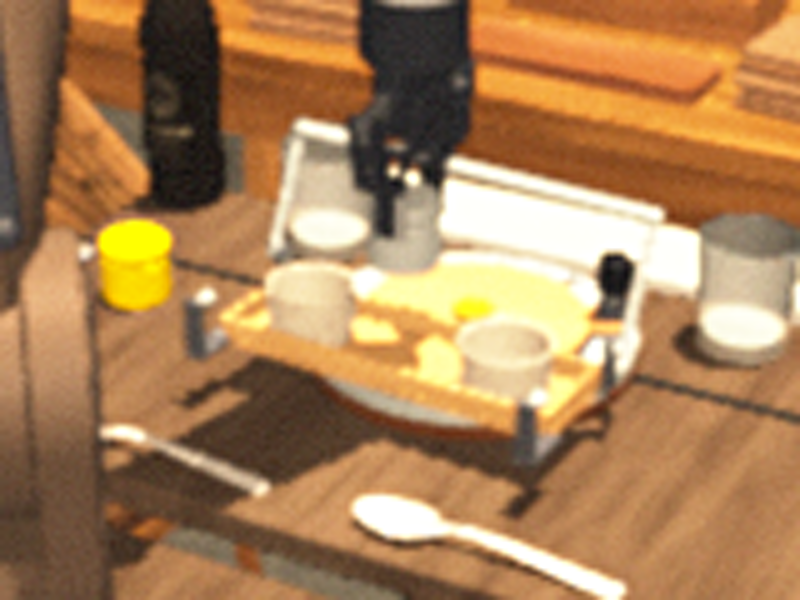

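View pics/t19.png

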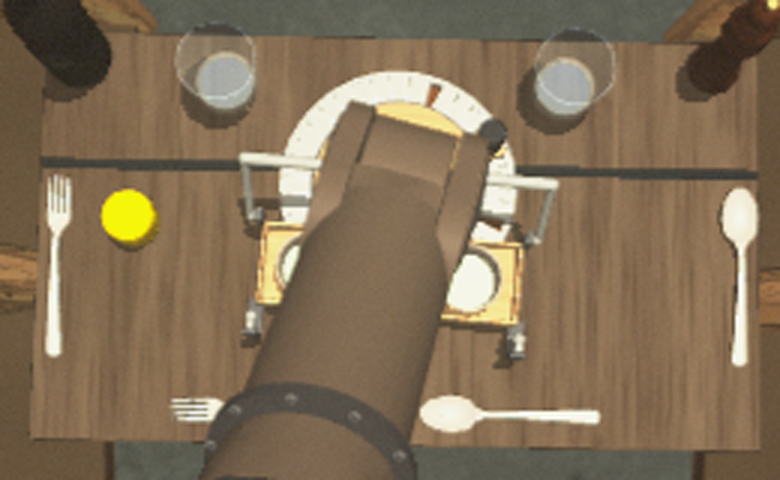

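```bash
python3 -m pendant '{"offset":[[0,0.001,-0.03],[0,0.001,-0.055],[0,0.001,-0.07],[0,0.001,-0.077],[0,0.001,-0.078],[0,0.001,-0.078]],"dr":[[0,0,0],[0,0,0],[0,0,0],[0,0,0],[0,0,0],[0,0,0]],"hand":[0.046,0.046,0.046,0.046,0.046,0.046]}'
```

```text
time: 21.03
tcp_pos: [0.4898, -0.0013, 0.0853]
eef_rot: [[-0.0, 0.998, -0.058], [0.0, -0.058, -0.998], [-1.0, -0.0, -0.0]]
force: [-0.4, -0.1, -1.1]
gripper_width: 0.615
```

```bash
python3 -m pendant '{"offset":[[0,0,-0.001],[0,0,-0.001],[0,0,-0.001]],"dr":[[0,0,0],[0,0,0],[0,0,0]],"hand":[0.046,0.046,0.046]}'
```

```text
time: 21.28
tcp_pos: [0.4901, -0.0021, 0.0847]
eef_rot: [[0.001, 0.998, -0.059], [0.0, -0.059, -0.998], [-1.0, 0.001, -0.0]]
force: [0.1, 0.5, -1.8]
gripper_width: 0.61
```

```bash
python3 -m pendant '{"offset":[[0,0,-0.001],[0,0,-0.002],[0,0,-0.002]],"dr":[[0,0,0],[0,0,0],[0,0,0]],"hand":[0.046,0.046,0.046]}'
```

```text
time: 21.53
tcp_pos: [0.4903, -0.0021, 0.0841]
eef_rot: [[0.001, 0.998, -0.06], [0.002, -0.06, -0.998], [-1.0, 0.001, -0.002]]
force: [-7.2, 1.6, 28.5]
gripper_width: 0.614
```

```bash
python3 -m pendant '{"offset":[[0,0,0.001],[0,0,0.001],[0,0,0.001],[0,0,0.001],[0,0,0.03],[0,0,0.07],[0,0,0.11],[0,0,0.15]],"dr":[[0,0,0],[0,0,0],[0,0,0],[0,0,0],[0,0,0],[0,0,0],[0,0,0],[0,0,0]],"hand":[0.06,0.075,0.075,0.075,0.075,0.075,0.075,0.075]}'
python3 -m pendant '{"offset":[[0.03,0,0.01],[0.06,0,0.01],[0.09,-0.01,0.01],[0.12,-0.012,0.01],[0.12,-0.012,0.01],[0.12,-0.012,0.01],[0.12,-0.012,0.01]],"dr":[[0,0,0],[0,0,0],[0,0,0],[0,0,0],[0,0,0],[0,0,0],[0,0,0]],"hand":[0.03,0.0,0.0,0.0,0.0,0.0,0.0]}'
python3 - <<'E'
from h import *
o=r.get_obs();print(np.round(o["tcp_pos"],4),np.round(o["force"],1),o["gripper_width"])
a=r.snapshot("top");b=r.snapshot("scene")
zoom(b,"s20.png",250,110,160,120,5);zoom(a,"t20.png",190,100,260,160,3)
E
```

```text
time: 22.2
tcp_pos: [0.4892, -0.0029, 0.2337]
eef_rot: [[-0.001, 0.998, -0.061], [-0.001, -0.061, -0.998], [-1.0, -0.001, 0.001]]
force: [1.8, 0.4, -0.3]
gripper_width: 0.881
time: 22.78
tcp_pos: [0.6091, -0.0148, 0.2417]
eef_rot: [[-0.001, 0.998, -0.061], [-0.0, -0.061, -0.998], [-1.0, -0.001, 0.001]]
force: [0.0, 0.2, -0.5]
gripper_width: 0.001
[ 0.6091 -0.0148  0.2417] [ 0.   0.2 -0.5] 0.0014060556527478254
```

View pics/s20.png

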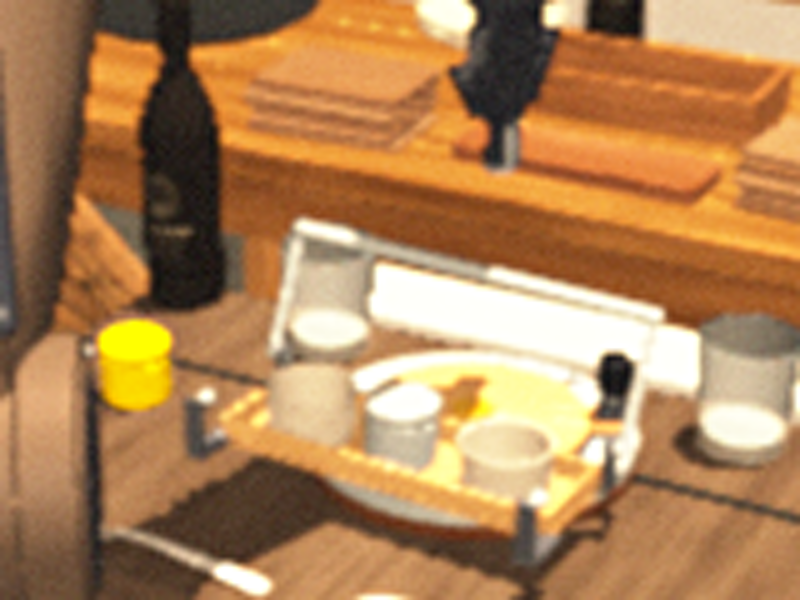

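View pics/t20.png

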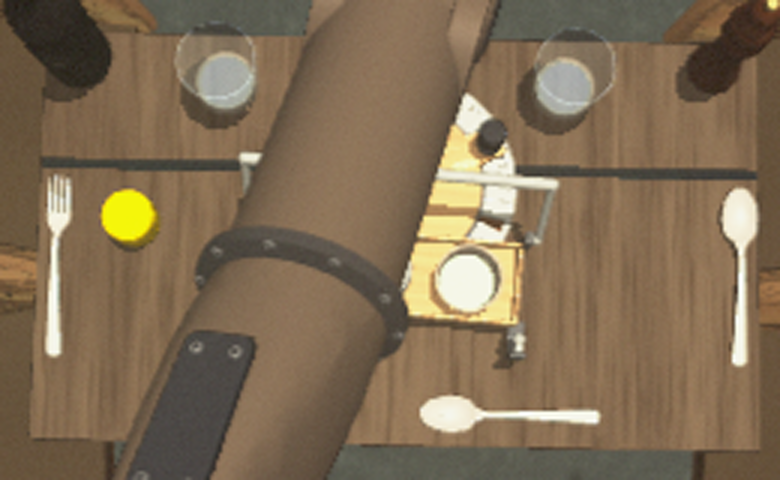

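```bash
python3 - <<'E'
from h import *
f=lambda u,v,z:px("top",190+u/3,100+v/3,z)
a,b=f(241,158,.156),f(557,184,.156);print(a,b,(a+b)/2,np.linalg.norm(a-b))
E
python3 -m pendant '{"offset":[[0,0,-0.02],[0,0,-0.05],[0,0,-0.08],[0,0,-0.088],[0,0,-0.088]],"dr":[[0,0,0],[0,0,0],[0,0,0],[0,0,0],[0,0,0]],"hand":[0,0,0,0,0]}'
python3 - <<'E'
from h import *
o=r.get_obs();print(np.round(o["tcp_pos"],4),np.round(o["force"],1))
b=r.snapshot("scene")
zoom(b,"s21.png",250,110,160,120,5)
E
```

```text
[0.5855 0.1394 0.156 ] [ 0.5658 -0.1598  0.156 ] [ 0.57565 -0.0102   0.156  ] 0.2998478447479655
time: 23.3
tcp_pos: [0.6077, -0.0139, 0.1526]
eef_rot: [[-0.004, 0.998, -0.06], [0.0, -0.06, -0.998], [-1.0, -0.004, 0.0]]
force: [-1.2, 0.1, 0.8]
gripper_width: -0.004
[ 0.6077 -0.0139  0.1526] [-1.2  0.1  0.8]
```

View pics/s21.png

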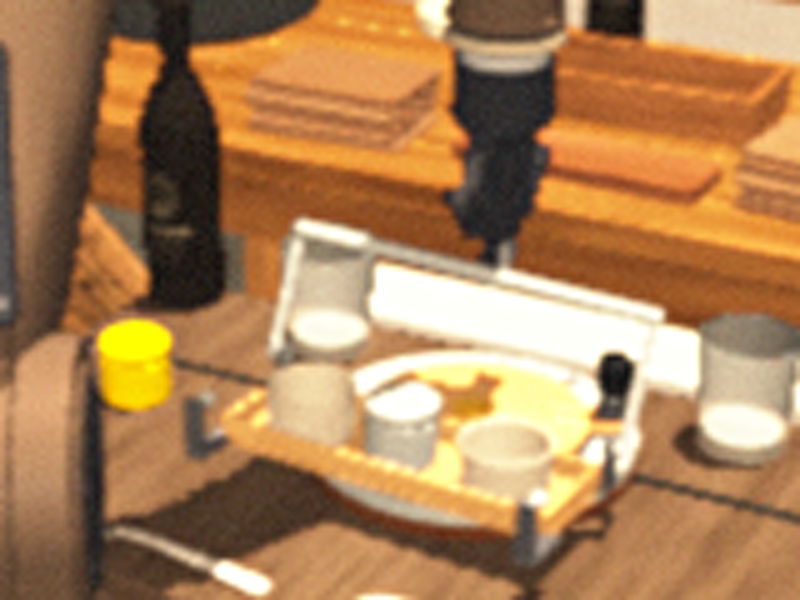

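```bash
python3 -m pendant '{"offset":[[0,0,-0.010],[-0.012,0.001,-0.010],[-0.022,0.001,-0.010],[-0.032,0.002,-0.010],[-0.042,0.003,-0.008],[-0.05,0.003,-0.005]],"dr":[[0,0,0],[0,0,0],[0,0,0],[0,0,0],[0,0,0],[0,0,0]],"hand":[0,0,0,0,0,0]}'
python3 - <<'E'
from h import *
o=r.get_obs();print(np.round(o["tcp_pos"],4),np.round(o["force"],1))
b=r.snapshot("scene")
zoom(b,"s22.png",250,110,160,120,5)
E
```

```text
time: 23.85
tcp_pos: [0.5609, -0.0117, 0.1512]
eef_rot: [[0.004, 0.998, -0.06], [0.0, -0.06, -0.998], [-1.0, 0.004, -0.001]]
force: [-0.1, 0.9, -0.3]
gripper_width: 0.0
[ 0.5609 -0.0117  0.1512] [-0.1  0.9 -0.3]
```

View pics/s22.png

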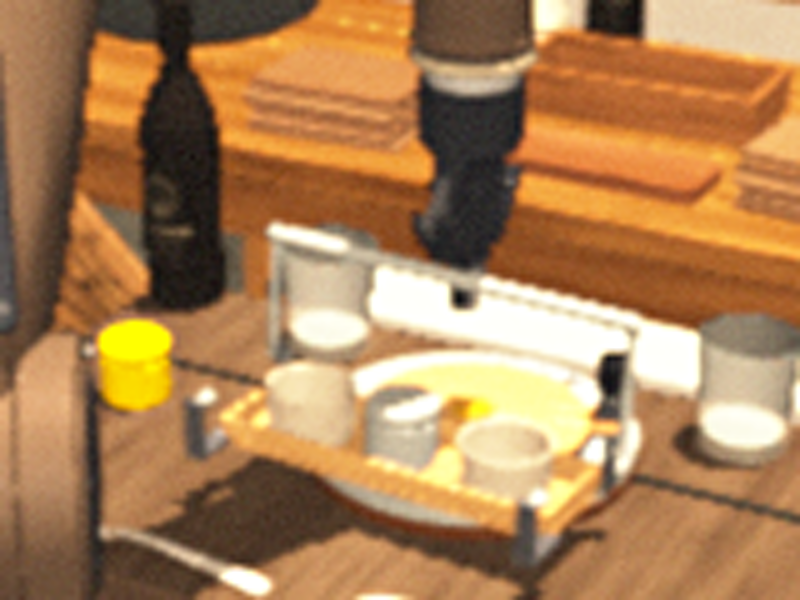

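```bash
python3 -m pendant '{"offset":[[-0.010,0.001,0],[-0.02,0.001,0],[-0.03,0.002,0],[-0.038,0.002,0],[-0.038,0.002,0],[-0.038,0.002,0],[-0.038,0.002,0],[-0.038,0.002,0]],"dr":[[0,0,0],[0,0,0],[0,0,0],[0,0,0],[0,0,0],[0,0,0],[0,0,0],[0,0,0]],"hand":[0,0,0,0,0,0,0,0]}'
python3 - <<'E'
from h import *
o=r.get_obs();print(np.round(o["tcp_pos"],4),np.round(o["force"],1))
b=r.snapshot("scene")
zoom(b,"s23.png",250,110,160,120,5)
E
```

```text
time: 24.57
tcp_pos: [0.5222, -0.0095, 0.1493]
eef_rot: [[0.0, 0.998, -0.06], [-0.0, -0.06, -0.998], [-1.0, 0.0, 0.0]]
force: [0.9, 0.5, 0.2]
gripper_width: 0.001
[ 0.5222 -0.0095  0.1493] [0.9 0.5 0.2]
```

View pics/s23.png

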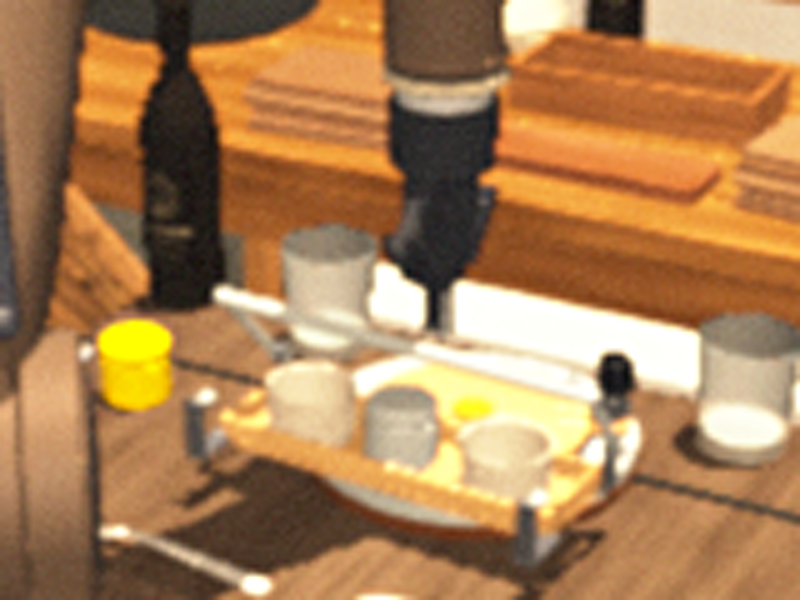

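```bash
python3 -m pendant '{"offset":[[0,0,0.03],[0,0,0.05],[-0.03,0.003,0.05],[-0.06,0.005,0.05],[-0.086,0.008,0.05],[-0.086,0.008,0.04],[-0.086,0.008,0.01],[-0.086,0.008,-0.015]],"dr":[[0,0,0],[0,0,0],[0,0,0],[0,0,0],[0,0,0],[0,0,0],[0,0,0],[0,0,0]],"hand":[0,0,0,0,0,0,0,0]}'
python3 - <<'E'
from h import *
o=r.get_obs();print(np.round(o["tcp_pos"],4),np.round(o["force"],1))
b=r.snapshot("scene")
zoom(b,"s24.png",250,110,160,120,5)
E
```

```text
time: 25.28
tcp_pos: [0.4367, -0.0009, 0.134]
eef_rot: [[0.003, 0.998, -0.059], [0.001, -0.059, -0.998], [-1.0, 0.003, -0.001]]
force: [-0.1, 0.6, 0.0]
gripper_width: 0.002
[ 0.4367 -0.0009  0.134 ] [-0.1  0.6  0. ]
```

View pics/s24.png

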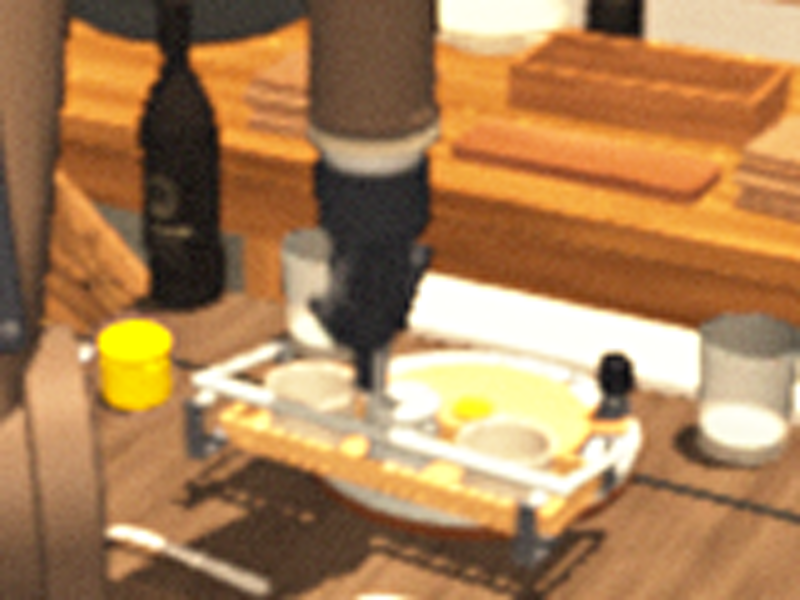

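```bash
python3 -m pendant '{"offset":[[0,0,-0.012],[0,0,-0.02],[0,0,-0.024],[0,0,-0.028],[0,0,-0.031],[0,0,-0.034]],"dr":[[0,0,0],[0,0,0],[0,0,0],[0,0,0],[0,0,0],[0,0,0]],"hand":[0,0,0,0,0,0]}'
```

```text
time: 25.83
tcp_pos: [0.4347, -0.0016, 0.1009]
eef_rot: [[-0.002, 0.998, -0.061], [0.001, -0.061, -0.998], [-1.0, -0.002, -0.001]]
force: [-7.9, 0.1, 11.8]
gripper_width: -0.002
```

```bash
python3 -m pendant '{"offset":[[0,0,-0.003],[0,0,-0.006],[0,0,-0.008],[0,0,-0.008]],"dr":[[0,0,0],[0,0,0],[0,0,0],[0,0,0]],"hand":[0,0,0,0]}'
python3 - <<'E'
from h import *
b=r.snapshot("scene")
o=r.get_obs();print(np.round(o["tcp_pos"],4),np.round(o["force"],1))
zoom(b,"s25.png",280,170,110,70,7)
E
```

```text
time: 26.17
tcp_pos: [0.4364, -0.0015, 0.0939]
eef_rot: [[0.001, 0.998, -0.061], [0.002, -0.061, -0.998], [-1.0, 0.001, -0.002]]
force: [-11.6, 0.5, 39.8]
gripper_width: -0.002
[ 0.4364 -0.0015  0.0939] [-10.8   0.2  36.9]
```

View pics/s25.png

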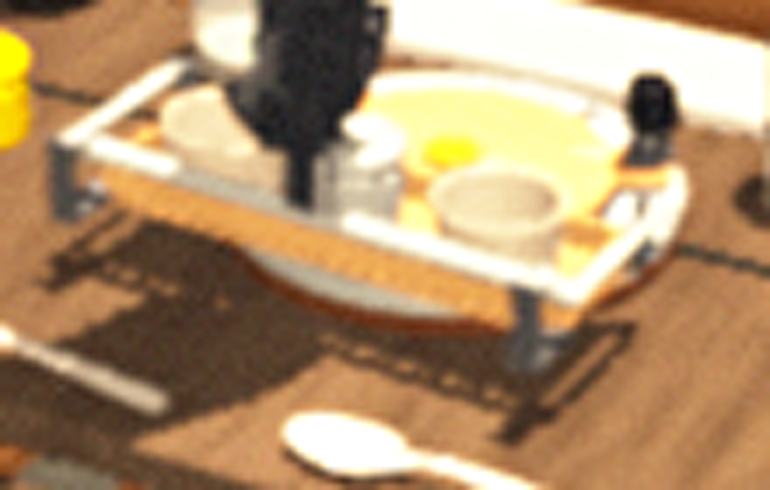

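```bash
python3 -m pendant '{"offset":[[0,0,0.03],[0,0,0.07],[0,0,0.11],[0,0,0.14],[0.04,-0.02,0.14],[0.07,-0.04,0.14],[0.10,-0.06,0.14],[0.13,-0.08,0.14]],"dr":[[0,0,0],[0,0,0],[0,0,0],[0,0,0],[0,0,0],[0,0,0],[0,0,0],[0,0,0]],"hand":[0,0,0,0.02,0.056,0.056,0.056,0.056]}'
python3 -m pendant '{"offset":[[0.03,-0.01,0],[0.06,-0.021,0],[0.063,-0.021,0],[0.063,-0.021,0],[0.063,-0.021,0]],"dr":[[0,0,0],[0,0,0],[0,0,0],[0,0,0],[0,0,0]],"hand":[0.056,0.056,0.056,0.056,0.056]}'
python3 - <<'E'
from h import *
o=r.get_obs();print(np.round(o["tcp_pos"],4),np.round(o["force"],1))
a=r.snapshot("top");b=r.snapshot("scene")
zoom(b,"s26.png",280,130,120,90,6.5);zoom(a,"t26.png",190,100,260,160,3)
E
```

```text
time: 26.88
tcp_pos: [0.568, -0.0817, 0.2332]
eef_rot: [[0.002, 0.998, -0.058], [0.001, -0.058, -0.998], [-1.0, 0.002, -0.001]]
force: [-0.4, -0.6, 0.5]
gripper_width: 0.653
time: 27.3
tcp_pos: [0.6284, -0.1026, 0.2321]
eef_rot: [[-0.001, 0.998, -0.06], [-0.0, -0.06, -0.998], [-1.0, -0.001, 0.0]]
force: [-0.6, -0.0, 0.3]
gripper_width: 0.654
[ 0.6284 -0.1026  0.2321] [-0.6 -0.   0.3]
```

View pics/s26.png

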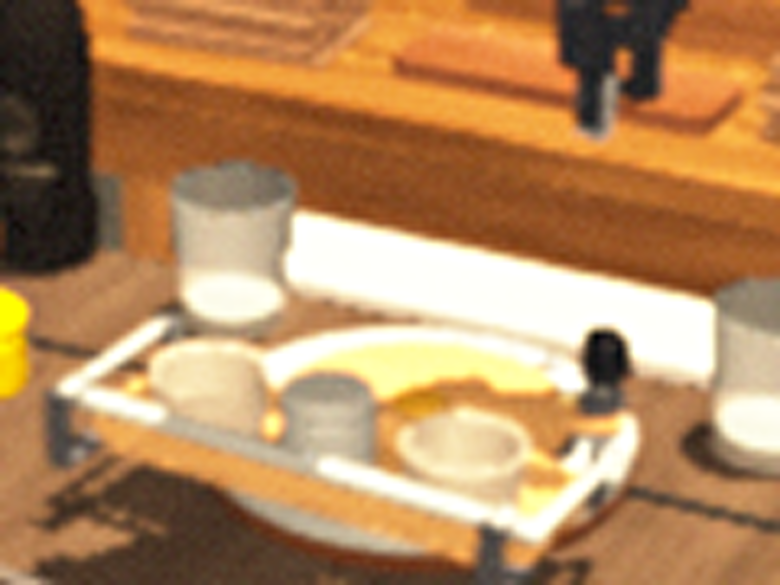

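View pics/t26.png

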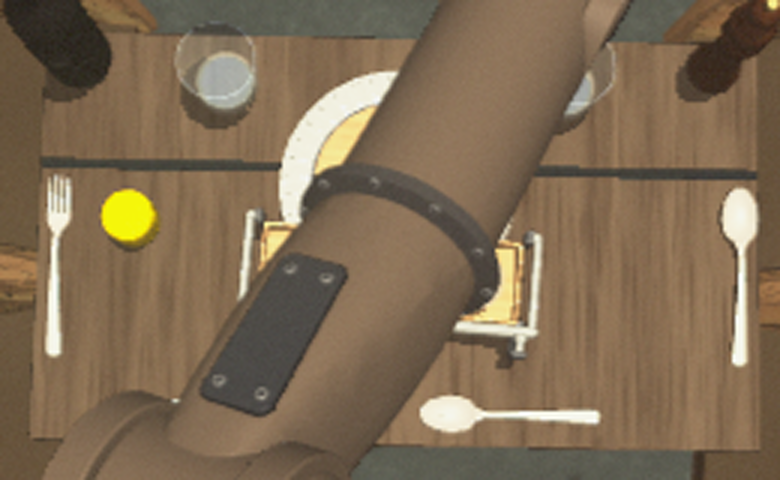

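```bash
python3 - <<'E'
from h import *
tx=np.array([.998,-.066,0]);ty=np.array([.066,.998,0]);c=np.array([.490,-.005,.04])
T=lambda x,y,z:c+x*tx+y*ty+np.array([0,0,z])
for th in(0,.05,.17):
  for y in(-.152,.152):print(th,y,(proj("scene",T(.045-.095*np.cos(th),y,.03+.095*np.sin(th)))-[280,130])*6.5)
E
python3 -m pendant '{"offset":[[0.001,0,-0.03],[0.001,0,-0.07],[0.001,0,-0.1],[0.001,0,-0.115],[0.001,0,-0.115],[0.001,0,-0.115]],"dr":[[0,0,0],[0,0,0],[0,0,0],[0,0,0],[0,0,0],[0,0,0]],"hand":[0.056,0.056,0.056,0.056,0.056,0.056]}'
python3 - <<'E'
from h import *
o=r.get_obs();print(np.round(o["tcp_pos"],4),np.round(o["force"],1))
b=r.snapshot("scene")
zoom(b,"s27.png",330,130,80,60,10)
E
```

```text
0 -0.152 [547.3  537.55]
0 0.152 [ 58.5 388.7]
0.05 -0.152 [547.95 529.1 ]
0.05 0.152 [ 58.5 380.9]
0.17 -0.152 [550.55 508.95]
0.17 0.152 [ 59.15 362.05]
time: 27.9
tcp_pos: [0.6291, -0.102, 0.1177]
eef_rot: [[-0.001, 0.998, -0.06], [0.0, -0.06, -0.998], [-1.0, -0.001, -0.0]]
force: [0.5, 0.4, -0.0]
gripper_width: 0.656
[ 0.6291 -0.102   0.1177] [ 0.5  0.4 -0. ]
```

View pics/s27.png

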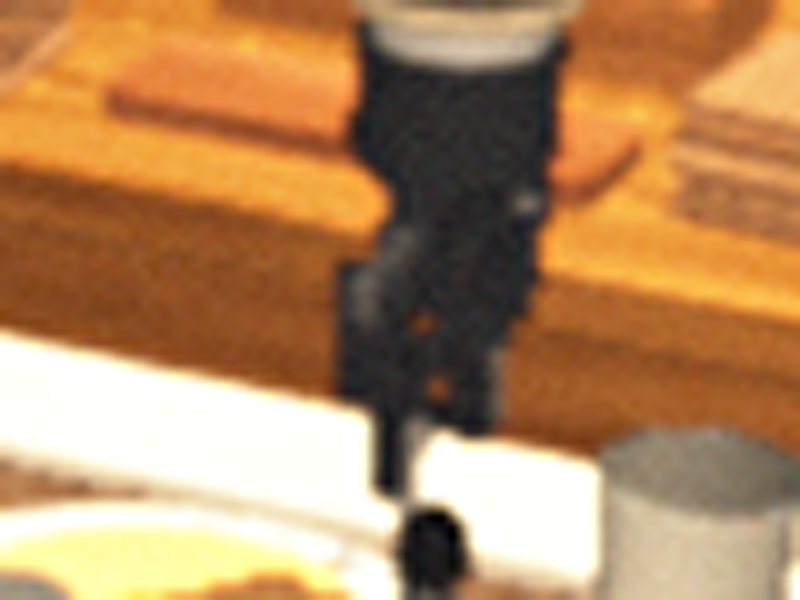

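```bash
python3 -m pendant '{"offset":[[0,-0.001,-0.02],[0,-0.001,-0.037],[0,-0.001,-0.039],[0,-0.001,-0.039],[0,-0.001,-0.039],[0,-0.001,-0.039],[0,-0.001,-0.039],[0,-0.001,-0.039]],"dr":[[0,0,0],[0,0,0],[0,0,0],[0,0,0],[0,0,0],[0,0,0],[0,0,0],[0,0,0]],"hand":[0.056,0.05,0.04,0.03,0.024,0.024,0.024,0.024]}' 50
```

```text
time: 28.62
tcp_pos: [0.6306, -0.1037, 0.0799]
eef_rot: [[0.002, 0.998, -0.06], [-0.0, -0.06, -0.998], [-1.0, 0.002, -0.0]]
force: [-1.9, -0.4, 5.7]
gripper_width: 0.327
```

Gripped (28 mm). Lift the plunger.

```bash
python3 -m pendant '{"offset":[[0,0,0.005],[0,0,0.010],[0,0,0.014],[0,0,0.0155],[0,0,0.0155]],"dr":[[0,0,0],[0,0,0],[0,0,0],[0,0,0],[0,0,0]],"hand":[0.024,0.024,0.024,0.024,0.024]}'
python3 - <<'E'
from h import *
o=r.get_obs();print(np.round(o["tcp_pos"],4),np.round(o["force"],1))
h=np.array([.585,-.0105]);p=o["tcp_pos"][:2];v=p-h;print(np.hypot(*v),np.degrees(np.arctan2(v[1],v[0])))
for k in range(1,10):
    a=-k*.09;R=np.array([[np.cos(a),-np.sin(a)],[np.sin(a),np.cos(a)]]);print(round(a,3),np.round(h+R@v-p,4))
E
```

```text
time: 29.03
tcp_pos: [0.6299, -0.1039, 0.0941]
eef_rot: [[0.0, 0.998, -0.06], [-0.001, -0.06, -0.998], [-1.0, 0.001, 0.001]]
force: [3.9, -2.7, -9.7]
gripper_width: 0.33
[ 0.6299 -0.1039  0.0941] [ 3.9 -2.7 -9.7]
0.10359711920268172 -64.32303711602339
-0.09 [-0.0086 -0.0037]
-0.18 [-0.0174 -0.0065]
-0.27 [-0.0265 -0.0086]
-0.36 [-0.0358 -0.0098]
-0.45 [-0.0451 -0.0102]
-0.54 [-0.0544 -0.0098]
-0.63 [-0.0636 -0.0085]
-0.72 [-0.0727 -0.0064]
-0.81 [-0.0816 -0.0035]
```

```bash
python3 -m pendant '{"offset":[[-0.0086,-0.0037,0],[-0.0174,-0.0067,0],[-0.0266,-0.0088,0],[-0.0359,-0.0101,0],[-0.0453,-0.0106,0],[-0.0546,-0.0103,0],[-0.064,-0.009,0],[-0.0715,-0.007,0]],"dr":[[0,0,-0.09],[0,0,-0.18],[0,0,-0.27],[0,0,-0.36],[0,0,-0.45],[0,0,-0.54],[0,0,-0.63],[0,0,-0.71]],"hand":[0.024,0.024,0.024,0.024,0.024,0.024,0.024,0.024]}'
python3 - <<'E'
from h import *
o=r.get_obs();print(np.round(o["tcp_pos"],4),np.round(o["force"],1),np.round(o["torque"],2))
a=r.snapshot("top");b=r.snapshot("scene")
zoom(b,"s28.png",280,130,120,90,6.5);zoom(a,"t28.png",190,100,260,160,3)
E
```

```text
time: 29.7
tcp_pos: [0.5571, -0.1094, 0.0933]
eef_rot: [[-0.002, 0.715, -0.699], [0.002, -0.699, -0.715], [-1.0, -0.002, -0.0]]
force: [1.8, 0.9, -9.9]
gripper_width: 0.328
[ 0.5571 -0.1094  0.0933] [ 1.8  0.9 -9.9] [-0.1  -0.51 -0.04]
```

View pics/s28.png

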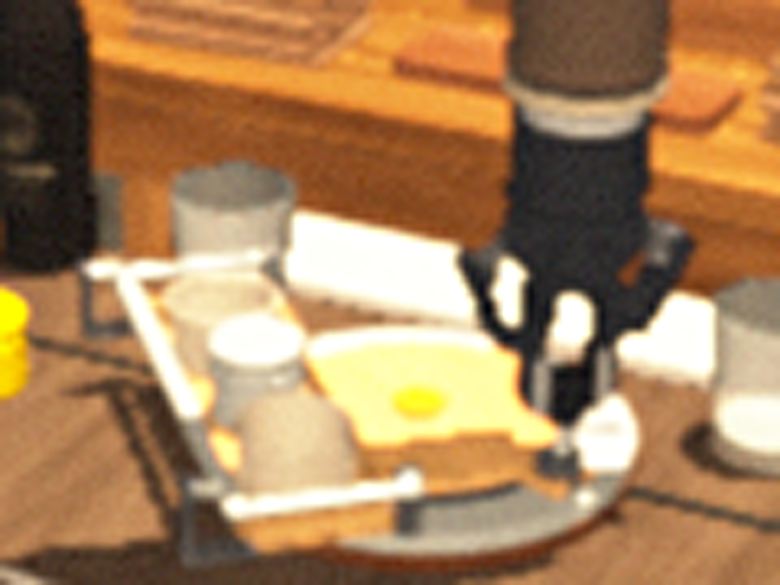

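View pics/t28.png

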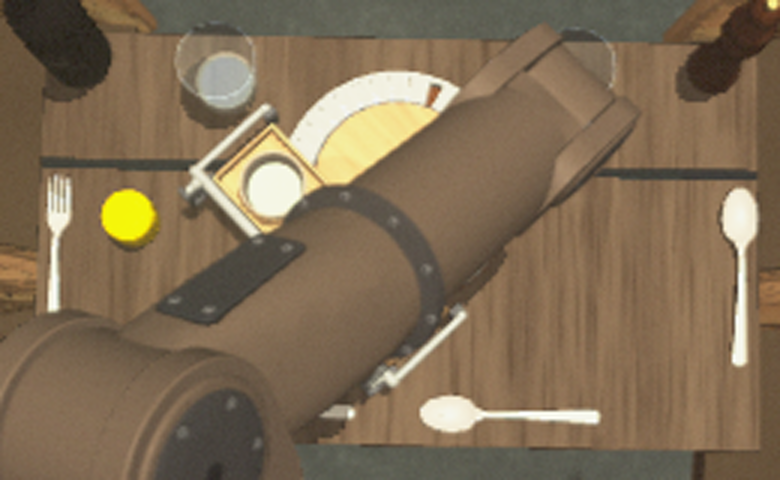

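```bash
python3 -m pendant '{"offset":[[-0.0015,0.0004,0],[-0.003,0.0008,-0.003],[-0.003,0.0008,-0.006],[-0.003,0.0008,-0.006]],"dr":[[0,0,-0.015],[0,0,-0.03],[0,0,-0.03],[0,0,-0.03]],"hand":[0.024,0.024,0.024,0.024]}'
```

```text
time: 30.13
tcp_pos: [0.5542, -0.1085, 0.0868]
eef_rot: [[-0.003, 0.698, -0.716], [0.002, -0.716, -0.698], [-1.0, -0.003, 0.0]]
force: [-3.1, 3.7, -8.9]
gripper_width: 0.33
```

```bash
python3 -m pendant '{"offset":[[0,0,-0.002],[0,0,-0.003],[0,0,-0.003]],"dr":[[0,0,0],[0,0,0],[0,0,0]],"hand":[0.024,0.024,0.024]}'
```

```text
time: 30.38
tcp_pos: [0.5535, -0.1083, 0.0836]
eef_rot: [[-0.004, 0.697, -0.717], [0.003, -0.717, -0.697], [-1.0, -0.005, 0.001]]
force: [-4.1, 4.6, -10.0]
gripper_width: 0.334
```

```bash
python3 -m pendant '{"offset":[[0,0,-0.002],[0,0,-0.003],[0,0,-0.003]],"dr":[[0,0,0],[0,0,0],[0,0,0]],"hand":[0.024,0.024,0.024]}'
```

```text
time: 30.63
tcp_pos: [0.5535, -0.1083, 0.081]
eef_rot: [[-0.004, 0.697, -0.717], [0.003, -0.717, -0.697], [-1.0, -0.005, 0.0]]
force: [-6.5, 5.8, -5.5]
gripper_width: 0.328
```

```bash
python3 -m pendant '{"offset":[[0,0,-0.001],[0,0,-0.002],[0,0,-0.002],[0,0,-0.002]],"dr":[[0,0,0],[0,0,0],[0,0,0],[0,0,0]],"hand":[0.024,0.024,0.024,0.024]}'
python3 -m pendant '{"offset":[[0,0,0.001],[0,0,0.001],[0,0,0.001],[0,0,0.001]],"dr":[[0,0,0],[0,0,0],[0,0,0],[0,0,0]],"hand":[0.036,0.05,0.05,0.05]}'
python3 - <<'E'
from h import *
o=r.get_obs();print(np.round(o["tcp_pos"],4),np.round(o["force"],1),np.round(o["torque"],2))
b=r.snapshot("scene")
zoom(b,"s29.png",330,150,80,60,10)
for th in (1.5,1.571):
  for z in(.088,.098):
    a=np.radians(-19.3)-th; print(th,z,(proj("scene",(.585+.105*np.cos(a),-.0105+.105*np.sin(a),z))-[330,150])*10)
E
```

```text
time: 30.97
tcp_pos: [0.5536, -0.1084, 0.0798]
eef_rot: [[-0.003, 0.697, -0.717], [0.004, -0.717, -0.697], [-1.0, -0.005, -0.0]]
force: [-9.8, 8.0, 8.7]
gripper_width: 0.331
time: 31.3
tcp_pos: [0.5561, -0.1103, 0.0812]
eef_rot: [[0.002, 0.697, -0.717], [-0.001, -0.717, -0.697], [-1.0, 0.002, -0.001]]
force: [0.8, -0.4, -0.3]
gripper_width: 0.584
[ 0.5561 -0.1103  0.0812] [ 0.8 -0.4 -0.3] [-0.02  0.08  0.04]
1.5 0.088 [376. 391.]
1.5 0.098 [377. 366.]
1.571 0.088 [362. 398.]
1.571 0.098 [364. 373.]
```

View pics/s29.png

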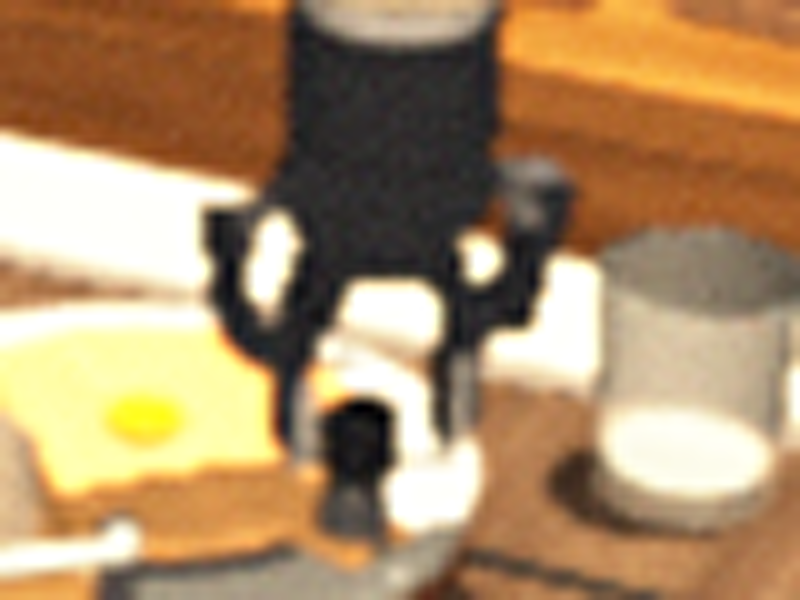

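```bash
python3 -m pendant '{"offset":[[-0.002,0.002,0.02],[-0.002,0.002,0.05],[-0.002,0.002,0.09],[-0.002,0.002,0.13],[-0.002,0.002,0.17],[-0.03,-0.03,0.18],[-0.05,-0.06,0.18],[-0.07,-0.09,0.18]],"dr":[[0,0,0],[0,0,0],[0,0,0],[0,0,0],[0,0,0],[0,0,0],[0,0,0],[0,0,0]],"hand":[0.056,0.056,0.056,0.056,0.056,0.056,0.056,0.056]}'
python3 -m pendant '{"offset":[[-0.02,-0.03,0],[-0.04,-0.06,0],[-0.06,-0.09,0],[-0.08,-0.12,0],[-0.09,-0.15,0],[-0.09,-0.15,0],[-0.09,-0.15,0]],"dr":[[0,0,0],[0,0,0],[0,0,0],[0,0,0],[0,0,0],[0,0,0],[0,0,0]],"hand":[0.056,0.056,0.056,0.056,0.056,0.056,0.056]}'
python3 - <<'E'
from h import *
o=r.get_obs();print(np.round(o["tcp_pos"],4),np.round(o["force"],1))
a=r.snapshot("top");b=r.snapshot("scene")
zoom(b,"s30.png",250,130,160,120,5);zoom(a,"t30.png",190,100,260,160,3);cv2.imwrite("pics/t30f.png",a)
E
```

```text
time: 32.02
tcp_pos: [0.4849, -0.2011, 0.2621]
eef_rot: [[0.003, 0.698, -0.716], [-0.001, -0.716, -0.698], [-1.0, 0.002, -0.001]]
force: [0.7, -0.3, -0.2]
gripper_width: 0.653
time: 32.6
tcp_pos: [0.3938, -0.352, 0.2613]
eef_rot: [[0.001, 0.693, -0.721], [-0.001, -0.721, -0.693], [-1.0, 0.001, 0.0]]
force: [0.7, 0.4, 0.1]
gripper_width: 0.656
[ 0.3938 -0.352   0.2613] [0.7 0.4 0.1]
```

View pics/s30.png

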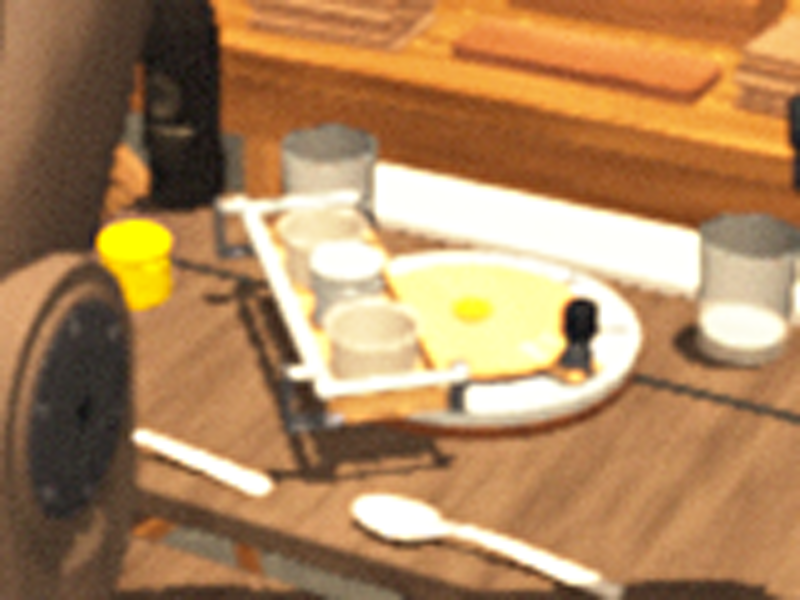

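View pics/t30.png

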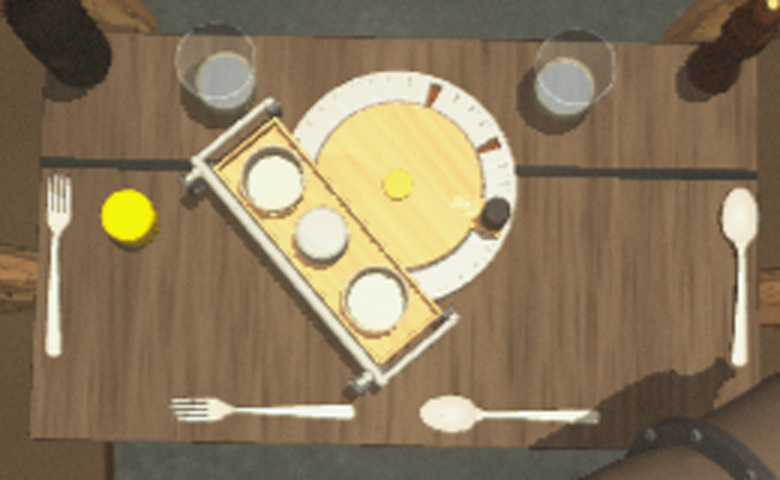

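View pics/t30f.png

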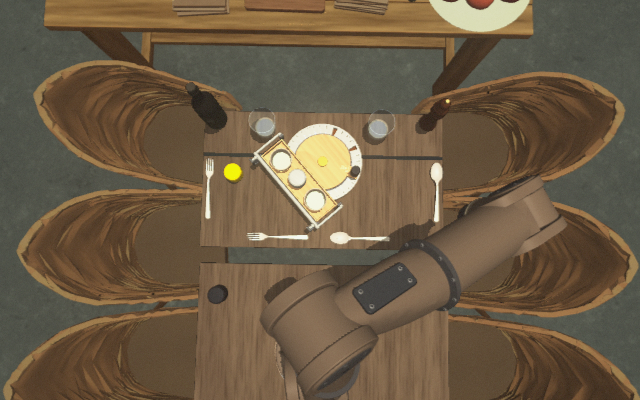

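Run:
```python
from h import *
f=lambda u,v,z:px("top",190+u/3,100+v/3,z)[:2]
hub=np.array([.585,-.0105])
for n,u,v,z in(("knob",496,209,.088),("hole0",433,96,.024),("hole1",488,146,.024)):
    d=f(u,v,z)-hub;print(n,np.hypot(*d),np.degrees(np.arctan2(d[1],d[0])))
a=np.radians(175.7-45);tx=-np.array([np.cos(a),np.sin(a)]);ty=np.array([-tx[1],tx[0]]);c=hub-.095*tx
for u,v,z in((274,180,.081),(321,235,.092),(375,300,.081)):
    d=f(u,v,z)-c;print(np.round([d@tx,d@ty],4))
print("scene knob top pred",[(proj("scene",(*(hub+.105*np.array([np.cos(np.radians(-109.3)),np.sin(np.radians(-109.3))])),z))-[250,130])*5 for z in(.088,.098)])
```

```text
knob 0.10309073673225931 -108.2591954492821
hole0 0.10499204731788023 -19.936482901697644
hole1 0.10505741287505611 -64.0934920004856
[-0.0032  0.0774]
[-0.003   0.0024]
[-0.0025 -0.0809]
scene knob top pred [array([581., 299.]), array([582. , 286.5])]
```

```bash
python3 -c "
from cell import r
print(r.sign_off())"
```

```text
the job is handed in; nothing more can be done
None
```

The carousel is loaded, the keeper bar is shut, and the carousel stands in its last hole. I handed the job in at about 33 s. No verdict was reported, and the joint values below are inferred from camera and force readings because they cannot be read directly.

- **Turning to the middle hole:** I pulled the plunger, turned the carousel clockwise and seated the pin in the middle hole.
- **Packing:** Three pieces were on the table, two ramekins and one steel pot. I placed them in one row. The yellow and black pots and the tumblers were left alone.
- **Keeper bar:** I swung it over and pressed it down to a hard stop at about 40 N. In the picture its ends lie where they should at 0 rad.
- **Turning to the last hole:** I pulled the plunger again, turned the carousel one more hole and seated the pin.

**Last checks:**

| Check | Reading |
|---|---|
| Piece centres in the tray frame (along / across) | +77, +2 and −81 mm / about −3 mm each |
| Pieces upright | yes, in both views |
| Knob height | matches pin down (image row 298; expected 299 if down, 286 if riding on the ring) |
| Tumblers | unmoved |
| Robot | clear of everything |

**One disagreement:** the top view put the knob about 1.7° (0.03 rad) short of the ideal last-hole angle. The allowed band is ±0.04 rad, and my image error is about 1°. The scene view and the knob height both agree with the pin being seated.

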